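# Change the embossing roll

## Task

Take the embossing roll with the square end out of the wooden rack, park it in the groove of the sloping rest with its plain end down against the stop, and let go so that you can take it again across its barrel. Then lay it level in the two open saddles of the hand embosser, fully home, with its square end on the gearbox side, and let go. Set the roll down, never drop it, and do not disturb the other things on the bench.

Things in the scene. Friction and masses are not known exactly. Their poses are not given: they have to be found in the camera images.
- roll_mid (a point): Centre of the barrel of the loose roll to be moved. Along its +z from the foot: steel journal 14 mm dia x 14 mm, brass barrel 40 mm dia x 60 mm, journal 14 mm dia x 20 mm, square steel tang 16 x 16 x 22 mm (flats face own x, y). This point is 44 mm from the foot face, 72 mm from the tang's end. Starts upright, tang up, in an end pocket of the rack; only 4 mm of barrel, journal and tang stand out.
- roll_tang (a point): Centre of the end face of the roll's square tang, 72 mm along the roll's +z from roll_mid; same axes.
- roll: The same roll, 116 mm long, 0.3 to 0.65 kg; origin at the centre of the end face of its plain foot journal, z along its axis towards the tang. It rests on its foot on the rack's 5 mm floor at the start.
- rack: Fixed open wooden rack, 152 (own x) x 54 (own y) x 75 mm high, walls and floor 5 mm, three square pockets 44 mm wide in a row along its x at -49, 0, +49 mm. Origin at the centre of its underside. The roll stands in one end pocket, the plain roll in the other, the middle is empty.
- plain_mid (a point): Centre of the other, shorter roll (barrel 36 mm diameter x 50 mm, round 14 mm journals 14 mm long both ends, no square tang), upright in the other end pocket of the rack, its top 83 mm above the bench. To be left alone.
- rest: Fixed wooden rest, origin on the bench under its footing board (100 along x, 130 along y, 10 mm thick). A V groove climbs at 45 degrees along own +y. Its rail is 31 mm wide: fingers pass on both sides of a parked barrel. A steel stop plate square to the groove closes the low end and carries the foot face. A parked roll's axis passes rest_seat along own (0, 0.707, 0.707).
- rest_seat (a point): Where roll_mid comes when the roll is parked in the groove with its foot against the stop: 71 mm above the bench straight over the rest's origin; axes as the rest. The foot face is then 44 mm down the groove.
- rest_top (a point): Where roll_tang comes when the roll is parked: 72 mm up the 45 degree slope from rest_seat.
- embosser: Fixed, green base 160 (x) x 200 mm; origin on the bench below the middle of its saddles. Two cheeks (10 mm thick, 64 wide, 110 high, inner faces at y = -33 and +33 mm) have open slots 16 mm wide, flared to 40 mm at the top, floor 78 mm high. Gearbox with crank on the +y side, 120 mm high, near face at y = 80 mm. Fixed rubber roll below, top at 62 mm. Barrel end play 3 mm each side.
- saddle_mid (a point): Where roll_mid comes when the roll lies home: 85 mm above the bench; the roll's axis is then the embosser's y axis.
- saddle_drive (a point): Where roll_tang comes when the roll lies home the right way round: 72 mm along the embosser's +y from saddle_mid.
- tin_mid (a point): Centre of a loose steel tin, 64 mm diameter, 70 mm high, upright. Bystander.
- mallet_grip (a point): Handle of a loose mallet lying on the bench, about 240 mm long. Bystander.
Not all that is in view belongs to the job. What is shaped like the roll but blue is not meant.

How it is judged:
By the outcome, as a careful person would: the job done as asked, in the order asked, and still so for the second after the job is handed in, with the robot touching nothing.
It also fails if it takes over 58 s, if anything falls off the work surface, if the arm or the gripper's body presses on something with over 40 N, if the wrist force passes 120 N, or if a joint passes its speed limit or range.

## Robot

A 6-joint arm with a two-finger parallel gripper is mounted at the origin on the work surface. World frame = base frame: x ahead of the robot, y to its left, z up, the work surface at z = 0. Lengths are in m, angles in rad, forces in N, time in s.
With the tool pointing down it reaches from about 0.225 to 0.875 m from the base axis. Payload 3.4 kg.
Tool frame: the origin (TCP) lies on the centre line of the jaws, within the pads' length; the fingertips stand 19 mm ahead of it and the grasp point (between the pads) is the TCP (nose_length is the distance from the TCP to the fingertips, in m); z points along the fingers, y is the direction in which the jaws open and shut (so a half turn about z gives the same grasp; the last joint's range is limited). The gripper opens to 85 mm and grips with 20 to 120 N. Pads are 22 mm wide; open, the fingers measure 114 mm over their backs; the gripper's body (76 mm by 85 mm) begins 54 mm behind the grasp point. The pads swing forward as they close: fully open they stand 13 mm farther back than shut.
Start: joints at [-1.307, 0.276, 1.505, -0, 1.361, -0.121], TCP at [0.216, -0.533, 0.25] pointing down, gripper open.
Joint ranges: [-2.89, 2.89], [-0.75, 2.08], [0.22, 2.7], [-1.18, 4.32], [0.11, 2.71], [-2.7, 2.7]. Speed limits (rad/s): [2.57, 2.57, 3.14, 3.14, 3.14, 3.14].

## Interface

Orientations are given as a unit quaternion [w, x, y, z].
In Python, from rig import * gives the robot as it stands.
- The arm moves only by the shell command python3 -m jog 'ROWS' [OPENING] [FORCE]. ROWS is JSON, one flat list of numbers, 6 for each row, row after row: the shift along the tool's x, y, z in mm, then the turn, a rotation vector about the tool's x, y, z in degrees. In form: [tx, ty, tz, wx, wy, wz, tx, ty, tz, wx, wy, wz, ...]. A call has 1 to 10 rows; each row is the pose to reach, as a shift and turn from the pose commanded when the call began, along the tool's axes at that moment; what a row does not reach only later rows make up. A row lasts 1/8 s, in which the tool goes at most 62.5 mm and 10.7 degrees, less where a joint would pass 70% of its speed; a pose out of reach is approached as far as the arm can. A call with a gripper value outside its range is refused whole. OPENING is the closure, from 0 (fully open) to 1 (shut), set as the call begins (- or left out, the last holds). The fingers move at their own pace and stop on an object; FORCE is the grip in N (left out, the last holds). Time passes only in rows, so rows that repeat a pose let the fingers close. It gives the time, the measured TCP pose, the force and the opening at its end, in the units of the state.
- get_state(): the state, without advancing time (a new reading comes with each control period).
- get_image(name): name is "scene" or "top" or "wrist"; returns a dict with "frame" (480x640x3 uint8, red, green, blue), "camera_matrix" (3x3 intrinsics, pixels), "rvec" (rotation vector, rad) and "tvec" (3), from world to camera coordinates, as OpenCV has them. Camera axes: x right, y down, z forward; pixel columns grow to the right and rows downward; lengths in m; the calibration is good to about 2 mm. A picture is of the moment at which its call begins. There is no depth.
- sign_off(): hands the job in, once; it reports no verdict.
The state is a dict: "clock": time; "qpos": joint angles; "qd": joint speeds; "effort": joint torques, N m; "position": TCP position; "ee_rot": TCP orientation; "contact_force": force on the tool from outside, world axes, zero at the start; "moment": the same for the moment, N m; "width": finger opening in m.
Only numpy, scipy, OpenCV 4.12 (cv2) and the standard library are available. Lean on these libraries where they do the work, as an engineer would, in place of code of your own. Each camera call takes 0.05 s, during which the arm holds its last target.

## Working session

There is one attempt and no reset: what is moved stays moved. The work goes in short steps, Python scripts to look and compute and a shell command to move; the robot and the scene stay as the last step left them, time stands still between calls to the robot, and variables do not carry over. Pictures are saved under pics/ and viewed, and the job is handed in when it is done.

```bash
ls; mkdir -p pics
python3 - <<'E'
from rig import *
import cv2,numpy as np
s=get_state();print(s)
for n in("scene","top","wrist"):
    d=get_image(n);cv2.imwrite(f"pics/{n}0.png",d["frame"][:,:,::-1]);R=cv2.Rodrigues(np.array(d["rvec"]))[0];print(n,np.array(d["camera_matrix"]).tolist(),(-R.T@np.array(d["tvec"]).ravel()).round(3),R.round(3).tolist())
E
```

```text
pics
{'clock': 0.0, 'qpos': array([-1.30696918e+00,  2.76601717e-01,  1.50613873e+00,  7.91889026e-06,
        1.36071320e+00, -1.20976369e-01]), 'qd': array([-0.0008531 , -0.00032833,  0.00151916,  0.00076021,  0.00086202,
        0.00102689]), 'effort': array([-1.07403688e-03, -4.16776800e+01, -2.45808184e+01, -1.94458653e-04,
        1.09470013e-02, -1.17892375e-05]), 'position': array([ 0.21572046, -0.53246089,  0.24943363]), 'ee_rot': array([-9.28400910e-04,  9.81547544e-01,  1.91215987e-01, -6.25428721e-05]), 'contact_force': array([0.49447705, 0.6741524 , 0.02889035]), 'moment': array([ 0.02220636, -0.00377697,  0.04275436]), 'width': 0.08523446125613778}
scene [[479.57522003464624, 0.0, 329.9723884715773], [0.0, 479.57522003464624, 238.26996695145087], [0.0, 0.0, 1.0]] [ 1.218 -0.338  1.032] [[0.482, 0.876, 0.015], [0.703, -0.377, -0.603], [-0.523, 0.301, -0.797]]
top [[571.7671645033087, 0.0, 310.65381922212197], [0.0, 571.7671645033087, 244.8077070055044], [0.0, 0.0, 1.0]] [ 0.396 -0.005  1.209] [[-0.022, -1.0, -0.008], [-0.987, 0.023, -0.161], [0.161, 0.004, -0.987]]
wrist [[400.58060890417613, 0.0, 324.75846699735916], [0.0, 400.58060890417613, 238.62694069711247], [0.0, 0.0, 1.0]] [ 0.28  -0.507  0.372] [[0.376, -0.927, -0.002], [-0.891, -0.362, 0.273], [-0.253, -0.101, -0.962]]
```

View pics/scene0.png

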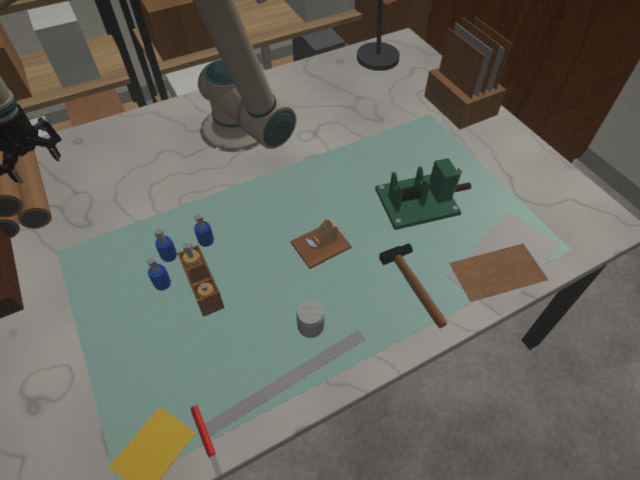

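View pics/top0.png

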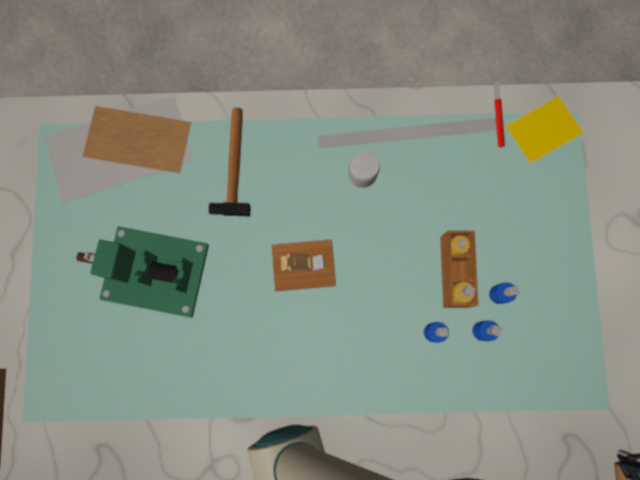

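View pics/wrist0.png

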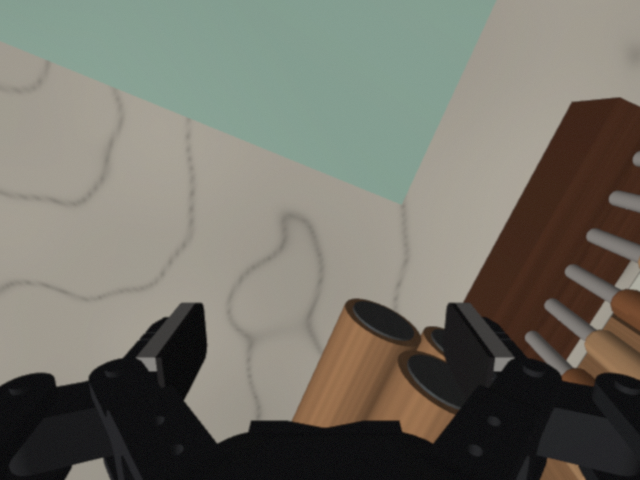

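The scene view shows the rack near (200,280), the rest near (320,243) and the embosser near (420,200). In the top view they are near (460,270), (303,265) and (155,272). I'll zoom in on each.

```bash
cat > h.py <<'E'
from rig import *
import cv2,numpy as np
def cam(d):
    R=cv2.Rodrigues(np.array(d["rvec"]))[0];return np.array(d["camera_matrix"]),R,np.array(d["tvec"]).ravel()
def ray(d,u,v):
    K,R,t=cam(d);return -R.T@t,R.T@np.linalg.solve(K,[u,v,1.])
def onz(d,u,v,z):
    c,r=ray(d,u,v);return c+r*(z-c[2])/r[2]
def proj(d,P):
    K,R,t=cam(d);p=(np.atleast_2d(P)@R.T+t)@K.T;return p[:,:2]/p[:,2:]
def tri(*l):
    A=np.zeros((3,3));b=np.zeros(3)
    for d,u,v in l:
        c,r=ray(d,u,v);r=r/np.linalg.norm(r);M=np.eye(3)-np.outer(r,r);A+=M;b+=M@c
    return np.linalg.solve(A,b)
def crop(d,x,y,w,h,s,f):
    im=cv2.resize(d["frame"][y:y+h,x:x+w,::-1],None,fx=s,fy=s,interpolation=cv2.INTER_CUBIC);cv2.imwrite(f,np.clip(im*1.6,0,255).astype(np.uint8))
E
python3 - <<'E'
from h import *
import pickle
t=get_image("top");s=get_image("scene");pickle.dump((t,s),open("im0.pkl","wb"))
a=[(t,415,215,125,140),(t,255,220,100,90),(t,70,215,150,115),(s,140,205,100,120),(s,280,205,80,70),(s,365,145,120,90)]
for i,(d,x,y,w,h) in enumerate(a):
    f=min(800/w,600/h);f=int(min(f,4.6)) if 0 else 4
    crop(d,x,y,w,h,f,f"pics/c{i}.png")
E
python3 - <<'E'
import cv2,numpy as np
for n,ids in(("cA",(0,1,2)),("cB",(3,4,5))):
    ims=[cv2.imread(f"pics/c{i}.png") for i in ids]
    for i in ims: print(i.shape)
E
```

```text
(560, 500, 3)
(360, 400, 3)
(460, 600, 3)
(480, 400, 3)
(280, 320, 3)
(360, 480, 3)
```

View pics/c0.png

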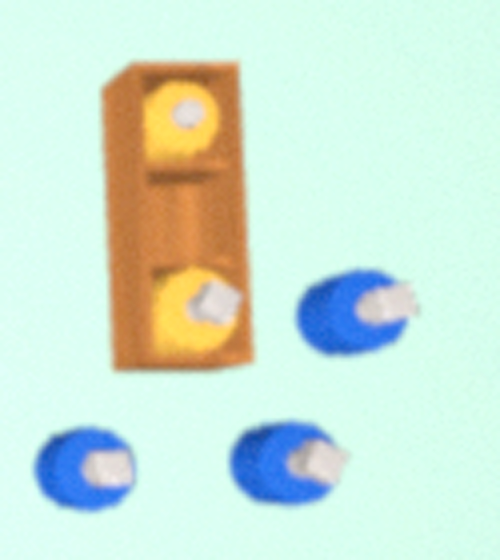

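View pics/c1.png

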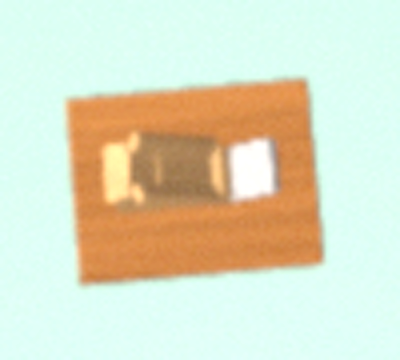

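View pics/c2.png

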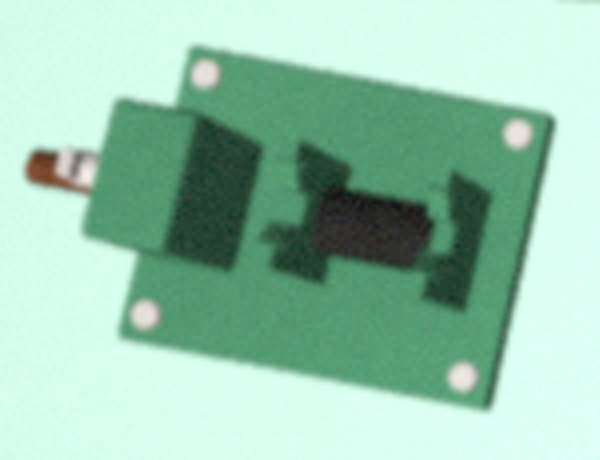

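View pics/c3.png

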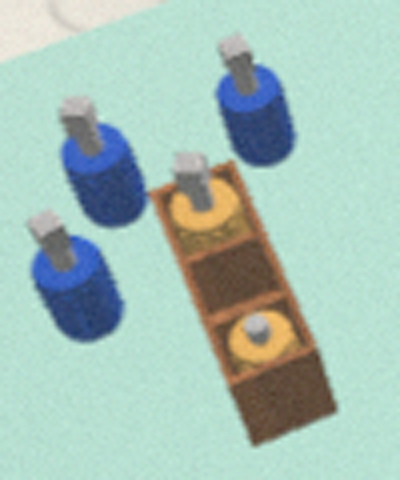

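View pics/c4.png

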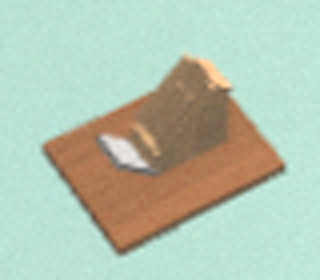

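View pics/c5.png

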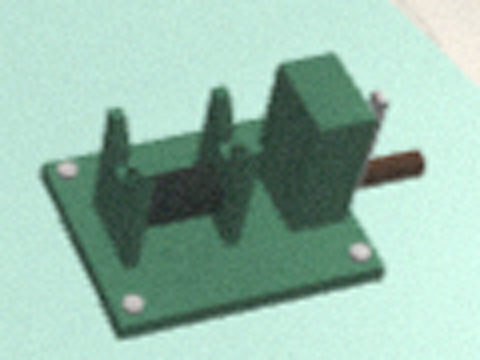

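Run:
```python
from h import *
import pickle
t,s=pickle.load(open("im0.pkl","rb"))
crop(t,440,265,60,50,12,"pics/d0.png")
crop(s,170,230,60,50,12,"pics/d1.png")
def mask(d,lo,hi,x,y,w,h):
    hsv=cv2.cvtColor(d["frame"],cv2.COLOR_RGB2HSV);m=cv2.inRange(hsv,lo,hi);k=np.zeros_like(m);k[y:y+h,x:x+w]=m[y:y+h,x:x+w];return k
# rest board
def poly(m,eps):
    m=cv2.morphologyEx(m,cv2.MORPH_CLOSE,np.ones((5,5)))
    c=max(cv2.findContours(m,0,2)[0],key=cv2.contourArea);hull=cv2.convexHull(c);return cv2.approxPolyDP(hull,eps,True)[:,0],cv2.minAreaRect(c)
for nm,d,lo,hi,b in [("rest t",t,(3,60,20),(25,255,255),(255,220,100,90)),("rack t",t,(3,60,20),(25,255,255),(430,215,50,100)),("emb t",t,(60,110,10),(85,255,255),(70,215,150,115))]:
    p,r=poly(mask(d,lo,hi,*b),3);print(nm,p.tolist(),r)
    for q in p: print("   ",onz(d,*q,0.01).round(4),onz(d,*q,0.075).round(4))
```

```text
rest t [[331, 241], [334, 285], [275, 290], [272, 245]] ((302.9552001953125, 264.96209716796875), (46.42242431640625, 61.03843307495117), 85.2363510131836)
    [ 0.599  -0.0433  0.01  ] [ 0.588  -0.0412  0.075 ]
    [ 0.5052 -0.0469  0.01  ] [ 0.4992 -0.0447  0.075 ]
    [0.4975 0.0771 0.01  ] [0.492  0.0727 0.075 ]
    [0.5933 0.0823 0.01  ] [0.5827 0.0776 0.075 ]
rack t [[474, 231], [478, 303], [444, 307], [441, 236], [447, 231]] ((458.8043518066406, 268.8902893066406), (76.81771850585938, 35.10308074951172), 87.27368927001953)
    [ 0.6133 -0.3481  0.01  ] [ 0.6016 -0.3295  0.075 ]
    [ 0.4606 -0.346   0.01  ] [ 0.4571 -0.3275  0.075 ]
    [ 0.454  -0.2747  0.01  ] [ 0.4508 -0.2601  0.075 ]
    [ 0.6042 -0.2773  0.01  ] [ 0.5929 -0.2626  0.075 ]
    [ 0.6147 -0.2907  0.01  ] [ 0.6029 -0.2752  0.075 ]
emb t [[100, 241], [126, 229], [207, 245], [191, 315], [106, 299], [92, 271]] ((146.94168090820312, 270.0473937988281), (108.2331314086914, 73.07901000976562), 11.09372329711914)
    [0.6107 0.4492 0.01  ] [0.5991 0.4246 0.075 ]
    [0.6354 0.3944 0.01  ] [0.6225 0.3727 0.075 ]
    [0.5966 0.2206 0.01  ] [0.5858 0.2084 0.075 ]
    [0.4494 0.253  0.01  ] [0.4465 0.2391 0.075 ]
    [0.4868 0.432  0.01  ] [0.4819 0.4083 0.075 ]
    [0.5467 0.4638 0.01  ] [0.5385 0.4384 0.075 ]
```

View pics/d0.png

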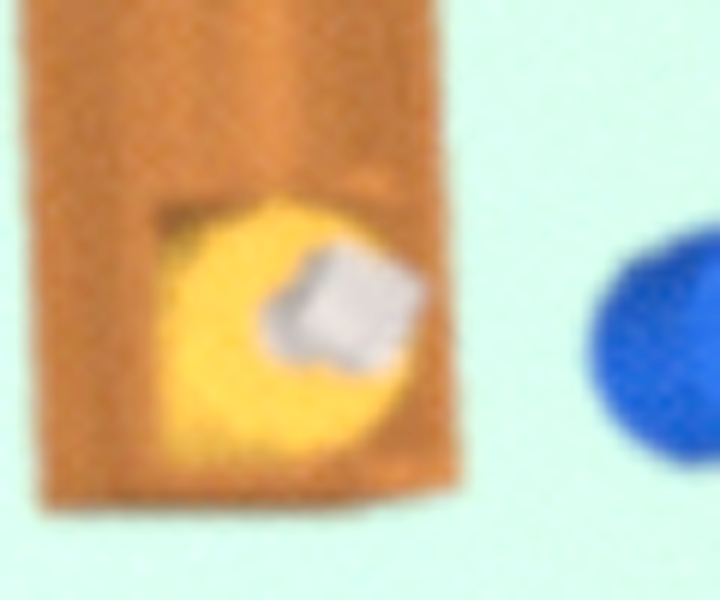

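View pics/d1.png

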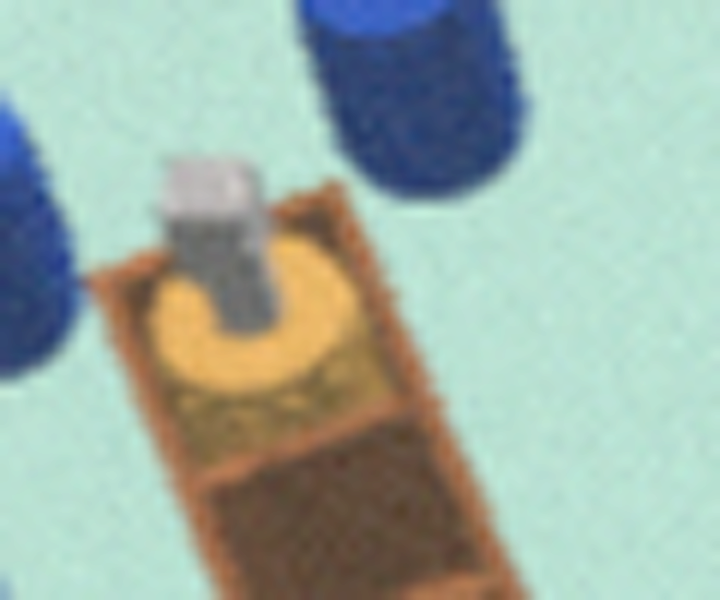

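Run:
```python
from h import *
import pickle
t,s=pickle.load(open("im0.pkl","rb"))
T=(440+362/12-.46,265+303/12-.46);S=(170+206/12-.46,230+187/12-.46)
print(onz(t,*T,.121),onz(s,*S,.121),tri((t,*T),(s,*S)))
for o,d,l in(((440,265),t,[(348,236),(425,290),(372,372),(300,315)]),((170,230),s,[(178,152),(252,165),(235,222),(160,212)])):
    p=np.array([onz(d,o[0]+a/12,o[1]+b/12,.121)[:2] for a,b in l]);e=np.roll(p,-1,0)-p
    print(np.hypot(*e.T),np.degrees(np.arctan2(e[:,1],e[:,0]))%90)
# rest centre, blue bases
p=np.array([[331,241],[334,285],[275,290],[272,245]],float)
q=np.array([onz(t,*a,.01)[:2] for a in p]);print(q.mean(0)); e=np.roll(q,-1,0)-q;print(np.hypot(*e.T),np.degrees(np.arctan2(e[:,1],e[:,0])))
hsv=cv2.cvtColor(t["frame"],cv2.COLOR_RGB2HSV);m=cv2.inRange(hsv,(105,120,40),(130,255,255))
for c in cv2.findContours(m,0,2)[0]:
    if cv2.contourArea(c)>30:
        x,y,w,h=cv2.boundingRect(c);print("blue",onz(t,x+w/2,y+h/2,.05).round(3))
print(proj(t,[[.49,-.31,.121]]))
```

```text
[ 0.47998181 -0.30038577  0.121     ] [ 0.47998388 -0.30013188  0.121     ] [ 0.48000968 -0.30024264  0.12110498]
[0.01457077 0.01575193 0.01419183 0.01492925] [52.67643204 54.06233303 49.28837845 55.68943266]
[0.01527773 0.0138044  0.01509819 0.01456391] [49.83250837 57.47303722 52.63983802 57.8569728 ]
[0.54875619 0.01729579]
[0.09390246 0.12428773 0.09597009 0.12571526] [-177.76853006   93.5249271     3.1013439   -87.4271627 ]
blue [ 0.402 -0.246  0.05 ]
blue [ 0.402 -0.345  0.05 ]
blue [ 0.476 -0.385  0.05 ]
[[474.41084925 284.41008227]]
```

```bash
cat >> h.py <<'E'
from scipy.spatial.transform import Rotation as Ro
def frm(zdir,ydir):
    z=np.array(zdir,float);z/=np.linalg.norm(z);y=np.array(ydir,float);y-=z*(y@z);y/=np.linalg.norm(y);return np.c_[np.cross(y,z),y,z]
def cur():
    s=get_state();w=s["ee_rot"];return np.array(s["position"]),Ro.from_quat([w[1],w[2],w[3],w[0]]).as_matrix(),s
def goal(p,M):
    P,R,s=cur();print("shift",(R.T@(np.array(p)-P)*1e3).round(1),"rot",np.degrees(Ro.from_matrix(R.T@M).as_rotvec()).round(2))
def yd(deg): a=np.radians(deg);return [np.cos(a),np.sin(a),0]
E
python3 -c "
from h import *
goal([.480,-.3003,.18],frm([0,0,-1],yd(-36.3)))"
```

```text
shift [ 332.2 -116.3   70. ] rot [-4.000e-02 -2.000e-02 -3.165e+01]
```

```bash
python3 -m jog '[60,-20,12,0,0,-8, 120,-42,25,0,0,-16, 180,-63,38,0,0,-24, 240,-84,50,0,0,-31.7, 290,-102,61,0,0,-31.7, 320,-112,67,0,0,-31.7, 332.2,-116.3,70,0,0,-31.7, 332.2,-116.3,70,0,0,-31.7, 332.2,-116.3,70,0,0,-31.7]' 0.5 60; python3 -c "
from h import *
d=get_image('wrist');cv2.imwrite('pics/w1.png',d['frame'][:,:,::-1]);import pickle;pickle.dump(d,open('w1.pkl','wb'))
goal([.480,-.3003,.108],frm([0,0,-1],yd(-36.3)));print(get_state())"
```

```text
clock: 1.38
position: [0.4793, -0.3016, 0.1806]
ee_rot: [0.0, 0.892, 0.451, -0.0]
contact_force: [0.1, -0.3, 0.3]
width: 0.0428
shift [ 1.6 -0.3 72.7] rot [ 0.03  0.04 -0.05]
{'clock': 1.425, 'qpos': array([-6.84317869e-01,  3.10012155e-01,  1.63543335e+00, -7.33940443e-04,
        1.19555367e+00, -4.96830592e-02]), 'qd': array([-0.00289388, -0.00246114, -0.00013452,  0.00477632, -0.00033677,
        0.00177508]), 'effort': array([ 3.83201865e-01, -4.17336810e+01, -2.27459979e+01,  2.00475968e-02,
        8.17609252e-04, -2.76053550e-03]), 'position': array([ 0.47926163, -0.30173383,  0.18067195]), 'ee_rot': array([ 4.09885120e-04,  8.92375110e-01,  4.51294204e-01, -1.91455541e-04]), 'contact_force': array([-0.48977504,  0.18104918,  0.4144274 ]), 'moment': array([ 0.05020288, -0.00678169, -0.0643212 ]), 'width': 0.042769216847274964}
```

View pics/w1.png

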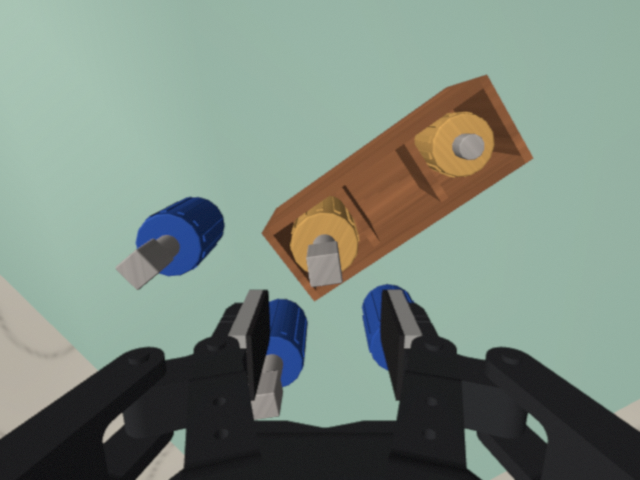

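The tang's end face shows at about (325,269), nearly square to the jaws. I'll measure its centre and yaw from this view.

Run:
```python
from h import *
import pickle
d=pickle.load(open('w1.pkl','rb'))
crop(d,285,220,80,80,7,"pics/w1c.png")
```

```text
(no output)
```

View pics/w1c.png

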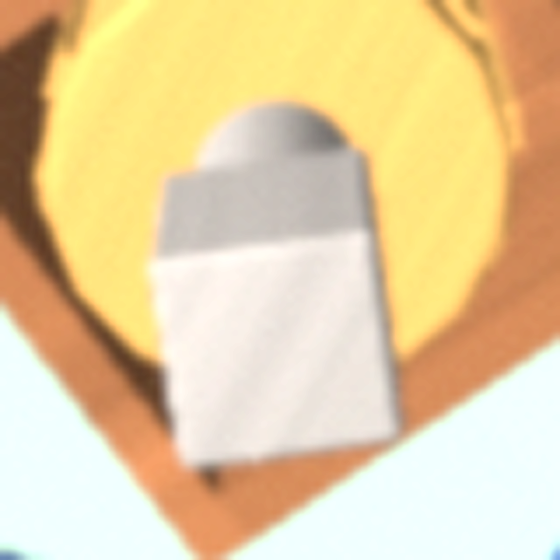

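Run:
```python
from h import *
import pickle
d=pickle.load(open('w1.pkl','rb'))
l=[(150,262),(370,228),(400,436),(188,466)]
p=np.array([onz(d,285+a/7-.4,220+b/7-.4,.121)[:2] for a,b in l]);e=np.roll(p,-1,0)-p
print(p.mean(0),np.hypot(*e.T),np.degrees(np.arctan2(e[:,1],e[:,0]))%90)
goal([*p.mean(0),.108],frm([0,0,-1],yd(np.mean(np.degrees(np.arctan2(e[:,1],e[:,0]))%90)-90)))
```

```text
[ 0.48035822 -0.30000499] [0.01525227 0.01539827 0.01498334 0.01524402] [62.92786547 62.01081271 62.34547111 63.0152714 ]
shift [ 2.1 -0.2 72.7] rot [ 0.03  0.04 -8.92]
```

```bash
python3 -m jog '[2,0,5,0,0,-8.9, 2,0,20,0,0,-8.9, 2,0,35,0,0,-8.9, 2,0,50,0,0,-8.9, 2,0,60,0,0,-8.9, 2,0,68,0,0,-8.9, 2,0,72,0,0,-8.9, 2,0,72,0,0,-8.9]' 0.5 && python3 -m jog '[0,0,0,0,0,0,0,0,0,0,0,0,0,0,0,0,0,0,0,0,0,0,0,0,0,0,0,0,0,0]' 1 80; python3 -c "
from h import *
d=get_image('wrist');cv2.imwrite('pics/w2.png',d['frame'][:,:,::-1])"
```

```text
clock: 2.42
position: [0.4814, -0.2989, 0.1082]
ee_rot: [0.0, 0.854, 0.52, -0.0]
contact_force: [-0.1, 0.1, 0.9]
width: 0.0428
clock: 3.05
position: [0.4815, -0.2991, 0.109]
ee_rot: [0.001, 0.854, 0.52, 0.0]
contact_force: [0.2, -0.1, 6.0]
width: 0.0149
```

View pics/w2.png

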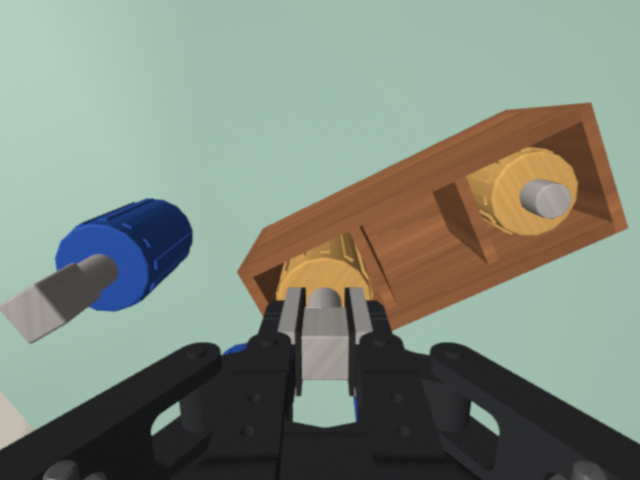

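The jaws hold the tang squarely at about (325,330), with a measured width of 14.9 mm. Next is a straight lift.

```bash
python3 -m jog '[0,0,-5,0,0,0, 0,0,-15,0,0,0, 0,0,-30,0,0,0, 0,0,-50,0,0,0, 0,0,-70,0,0,0, 0,0,-95,0,0,0, 0,0,-120,0,0,0, 0,0,-140,0,0,0, 0,0,-150,0,0,0, 0,0,-150,0,0,0]'; python3 -c "
from h import *
d=get_image('scene');crop(d,130,150,180,150,4,'pics/s2.png')
d=get_image('wrist');cv2.imwrite('pics/w3.png',d['frame'][:,:,::-1])"
```

```text
clock: 4.35
position: [0.4815, -0.299, 0.2591]
ee_rot: [0.001, 0.854, 0.52, 0.0]
contact_force: [-0.0, -0.1, -5.7]
width: 0.0149
```

View pics/s2.png

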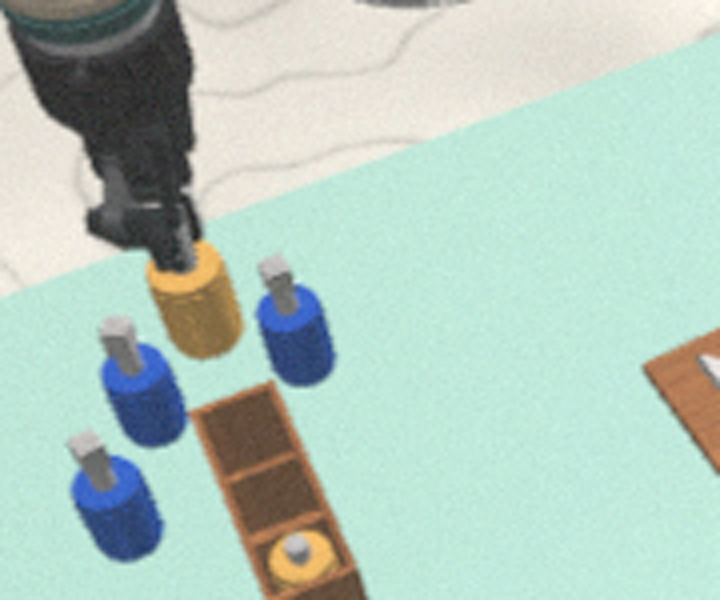

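View pics/w3.png

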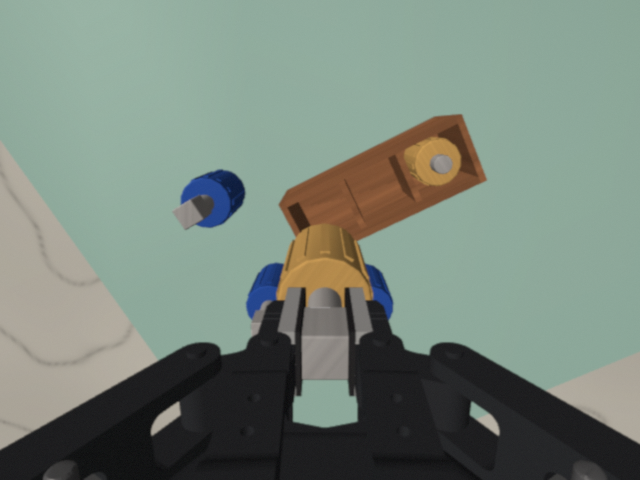

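The roll is out of the rack, with the pocket empty at about (240,420) in the crop and the other roll unmoved. Now I'll carry it short of the rest and measure the rest up close.

```bash
python3 -c "
from h import *
goal([.549,-.10,.29],frm([0,0,-1],yd(2.85)))"
```

```text
shift [207.6 -30.7 -32.3] rot [ -0.08  -0.04 -30.2 ]
```

```bash
python3 -m jog '[20,-3,-10,0,0,-4, 60,-9,-20,0,0,-12, 105,-15,-30,0,0,-20, 150,-22,-32,0,0,-26, 185,-28,-32,0,0,-29, 203,-30,-32,0,0,-30.2, 207.6,-30.7,-32,0,0,-30.2, 207.6,-30.7,-32,0,0,-30.2, 207.6,-30.7,-32,0,0,-30.2]'; python3 -c "
from h import *
d=get_image('wrist');cv2.imwrite('pics/w4.png',d['frame'][:,:,::-1]);import pickle;pickle.dump(d,open('w4.pkl','wb'))"
```

```text
clock: 5.58
position: [0.5491, -0.1016, 0.2902]
ee_rot: [0.0, 0.69, 0.724, -0.0]
contact_force: [-0.3, -0.6, -4.6]
width: 0.0145
```

View pics/w4.png

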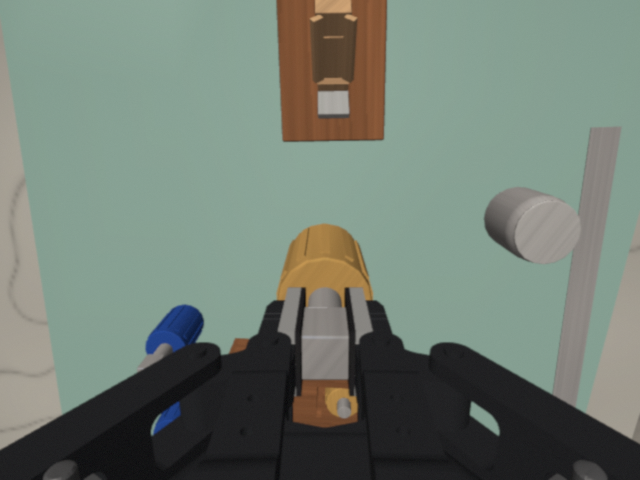

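The board of the rest shows its near edge from (283,141) to (384,139), with the stop plate at (333,103). I'll fit the edges.

Run:
```python
from h import *
import pickle
d=pickle.load(open('w4.pkl','rb'));t,s=pickle.load(open("im0.pkl","rb"))
hsv=cv2.cvtColor(d["frame"],cv2.COLOR_RGB2HSV);m=cv2.inRange(hsv,(3,90,20),(25,255,255))
L=[];Rr=[];N=[]
for v in range(20,130,3):
    u=np.where(m[v,260:400])[0]+260;L.append((u[0]-.5,v));Rr.append((u[-1]+.5,v))
for u in range(290,378,3):
    N.append((u,np.where(m[100:170,u])[0][-1]+100.5))
W=lambda l:np.array([onz(d,*a,.01)[:2] for a in l])
L,Rr,N=map(W,(L,Rr,N))
def fit(p):
    x=cv2.fitLine(p.astype(np.float32),cv2.DIST_HUBER,0,1e-5,1e-5).ravel();return x[2:],x[:2]
for n,p in(("L",L),("R",Rr),("N",N)):
    c,a=fit(p);print(n,c,np.degrees(np.arctan2(a[1],a[0]))%180)
def isect(A,B):
    (c,a),(e,b)=fit(A),fit(B);k=np.linalg.solve(np.c_[a,-b],e-c);return c+k[0]*a
A=isect(L,N);B=isect(Rr,N);print(A,B,np.hypot(*(A-B)))
a=fit(L)[1]+0;a=a*np.sign(a[1]);b=fit(Rr)[1];b=b*np.sign(b[1]);a=(a+b);a/=np.hypot(*a);yaw=np.degrees(np.arctan2(a[1],a[0]))-90;print("yaw",yaw,"origin",(A+B)/2+.065*a)
# other view: seat from scene/top board corners
q=[]
for dd,b in((t,(255,220,100,90)),(s,(280,205,80,70))):
    h=cv2.cvtColor(dd["frame"],cv2.COLOR_RGB2HSV);mm=cv2.inRange(h,(3,60,20),(25,255,255));k=np.zeros_like(mm);x,y,w,hh=b;k[y:y+hh,x:x+w]=mm[y:y+hh,x:x+w]
    k=cv2.morphologyEx(k,cv2.MORPH_CLOSE,np.ones((7,7)));c=max(cv2.findContours(k,0,2)[0],key=cv2.contourArea);hp=cv2.approxPolyDP(cv2.convexHull(c),3,True)[:,0];print([onz(dd,*z,.01)[:2].round(4).tolist() for z in hp])
crop(d,265,0,130,150,5,"pics/w4c.png")
```

```text
L [0.50174147 0.00552425] 93.56458
R [0.5991279  0.01728295] 93.68787
N [ 0.55902463 -0.04592276] 3.6624527
[ 0.5051611  -0.04937052] [ 0.60302025 -0.04310664] 0.09805941
yaw 3.6262207 origin [0.5499796  0.01863128]
[[0.599, -0.0433], [0.5052, -0.0469], [0.4975, 0.0771], [0.5933, 0.0823]]
[[0.4943, 0.0803], [0.5984, 0.0801], [0.6034, -0.0441], [0.5072, -0.0482], [0.4847, 0.0699]]
```

View pics/w4c.png

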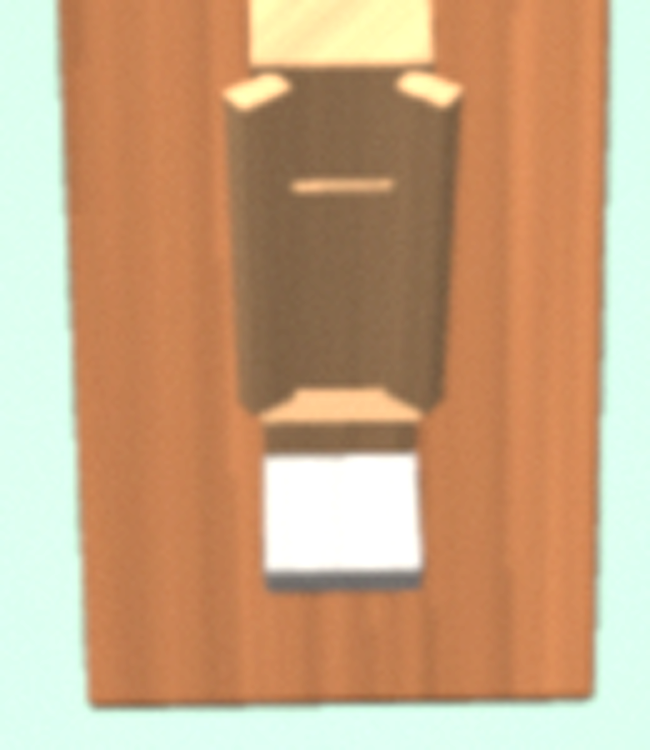

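```bash
cat >> h.py <<'E'
yw=np.radians(3.6);S=np.array([.550,.018,.071]);xr=np.array([np.cos(yw),np.sin(yw),0]);hy=np.array([-np.sin(yw),np.cos(yw),0]);Z=np.array([0,0,1.])
ax=(hy+Z)/2**.5;nn=(Z-hy)/2**.5
E
python3 -c "
from h import *
M=frm(-ax,xr)
goal(S+.070*ax+.1*nn+.05*Z,M)
goal(S+.070*ax+.06*nn,M)"
```

```text
shift [98.2  7.  49. ] rot [ -0.35 -44.97  -0.79]
shift [126.5   6.6 127.2] rot [ -0.35 -44.97  -0.79]
```

```bash
python3 -m jog '[20,1,5,0,-6,0, 40,3,15,0,-15,-0.3, 60,4,28,0,-24,-0.4, 80,6,40,-0.2,-33,-0.6, 94,7,47,-0.3,-41,-0.8, 98,7,49,-0.4,-45,-0.8, 98,7,49,-0.4,-45,-0.8, 98,7,49,-0.4,-45,-0.8]'; python3 -c "
from h import *
M=frm(-ax,xr)
goal(S+.070*ax+.06*nn,M);goal(S+.065*ax+.015*nn,M);print(get_state()['qpos'])
d=get_image('scene');crop(d,230,100,180,150,4,'pics/s5.png')"
```

```text
clock: 6.62
position: [0.552, -0.0026, 0.2416]
ee_rot: [0.279, 0.633, 0.674, -0.26]
contact_force: [0.7, -0.3, -4.7]
width: 0.0146
shift [75.2 -0.9 36.2] rot [ 0.13 -0.12 -0.08]
shift [120.2  -0.9  41.3] rot [ 0.13 -0.12 -0.08]
[ 0.30367146  0.37356191  1.6446312  -0.76762978  1.41334236  0.48317212]
```

View pics/s5.png

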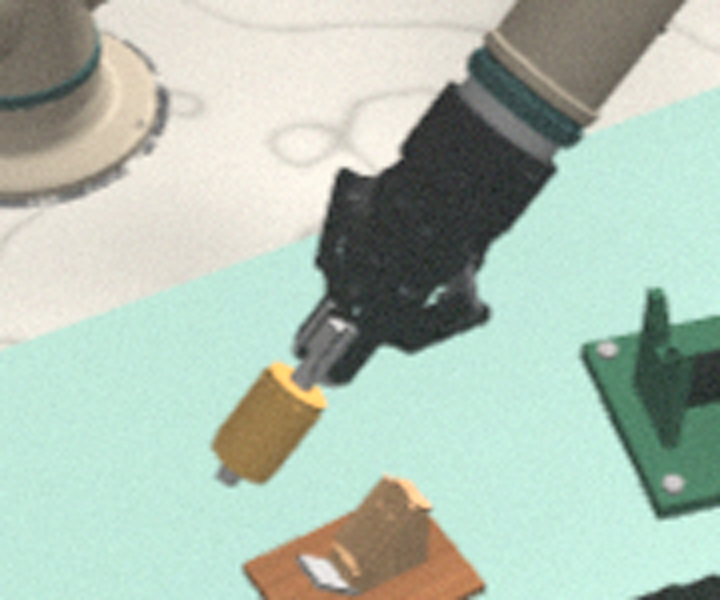

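The roll is tilted at 45° over the rest, with its foot at about (230,478) in the crop. I'll approach along the groove normal.

```bash
python3 -m jog '[20,0,10,0,0,0, 50,0,25,0,0,0, 75,-1,36,0.1,-0.1,0, 95,-1,40,0.1,-0.1,0, 110,-1,41,0.1,-0.1,0, 118,-1,41,0.1,-0.1,0, 120,-1,41,0.1,-0.1,0, 120,-1,41,0.1,-0.1,0]'; python3 -c "
from h import *
M=frm(-ax,xr)
goal(S+.063*ax+.0*nn,M)
d=get_image('scene');crop(d,270,140,100,130,4.6,'pics/s6.png');d=get_image('top');crop(d,255,205,110,100,6,'pics/t6.png')"
```

```text
clock: 7.68
position: [0.5473, 0.0536, 0.128]
ee_rot: [0.28, 0.632, 0.673, -0.262]
contact_force: [0.2, -0.3, -4.1]
width: 0.0149
shift [15.1  0.4  2.5] rot [0.08 0.12 0.01]
```

View pics/s6.png

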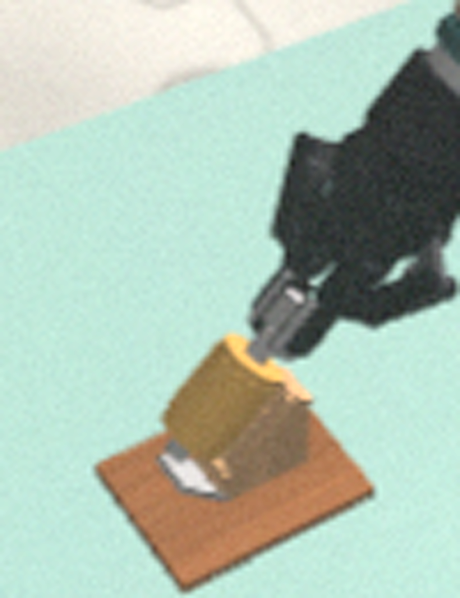

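View pics/t6.png

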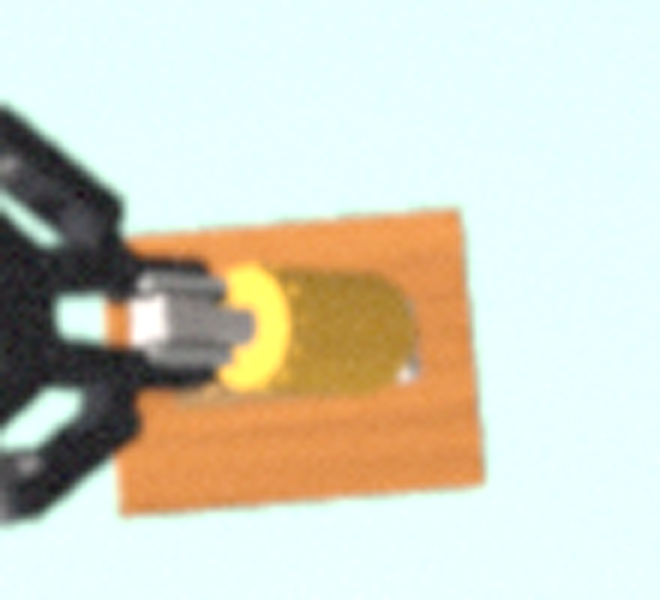

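Both views show the roll lined up just above the groove, with the foot end by the stop. I'll lower it gently.

```bash
python3 -m jog '[3,0.2,0,0,0,0, 7,0.4,0,0,0,0, 10,0.4,0,0,0,0, 12,0.4,0,0,0,0, 13,0.4,0,0,0,0, 13,0.4,0,0,0,0]'; python3 -c "
from h import *
M=frm(-ax,xr)
goal(S+.060*ax+.0*nn,M);P,R,s=cur();print(R.T@s['contact_force'],s['moment'])"
```

```text
clock: 8.52
position: [0.5469, 0.0625, 0.1184]
ee_rot: [0.28, 0.632, 0.673, -0.263]
contact_force: [-0.3, -1.9, -4.5]
width: 0.015
shift [2.1 0.3 5.1] rot [0.04 0.16 0.05]
[ 1.84249478 -0.38285128  4.50117264] [ 0.78756738  0.03633202 -0.02535829]
```

```bash
python3 -m jog '[0.5,0,0,0,0,0, 1,0.1,0,0,0,0, 1,0.1,0,0,0,0]'; python3 -c "
from h import *
P,R,s=cur();print(R.T@s['contact_force'],s['moment'])"; python3 -m jog '[0.5,0,0,0,0,0, 1,0.1,0,0,0,0, 1,0.1,0,0,0,0]'; python3 -c "
from h import *
P,R,s=cur();print(R.T@s['contact_force'],s['moment']);goal(S+.060*ax+.0*nn,frm(-ax,xr))"
```

```text
clock: 8.9
position: [0.5471, 0.0629, 0.1182]
ee_rot: [0.28, 0.632, 0.673, -0.263]
contact_force: [0.8, -2.8, -1.4]
width: 0.0147
[-0.98503155  0.59065475  3.03321521] [ 0.11213144 -0.05170829  0.08319279]
clock: 9.28
position: [0.5472, 0.0633, 0.1178]
ee_rot: [0.281, 0.632, 0.673, -0.263]
contact_force: [0.5, -5.0, 1.3]
width: 0.0145
[-4.41999511  0.1834664   2.64204097] [-0.60020512 -0.09429707  0.19773026]
shift [ 1.  -0.1  5.2] rot [0.05 0.26 0.03]
```

The roll is seated in the V, because the normal force has come up. Now slide it down to the stop.

```bash
python3 -m jog '[-0.5,0,1,0,0,0, -0.5,0,2,0,0,0, -0.5,0,3,0,0,0, -0.5,0,3,0,0,0]'; python3 -c "
from h import *
P,R,s=cur();print(R.T@s['contact_force'],s['moment'])"; python3 -m jog '[0,0,1,0,0,0, 0,0,1.5,0,0,0, 0,0,1.5,0,0,0]'; python3 -c "
from h import *
P,R,s=cur();print(R.T@s['contact_force'],s['moment']);goal(S+.060*ax+.0*nn,frm(-ax,xr))"
```

```text
clock: 9.78
position: [0.5474, 0.0615, 0.1162]
ee_rot: [0.281, 0.632, 0.673, -0.262]
contact_force: [0.8, -2.8, 5.7]
width: 0.0147
[-5.97977675  0.60712148 -2.0000976 ] [-0.64119387 -0.06889371  0.01568362]
clock: 10.15
position: [0.5475, 0.0604, 0.1153]
ee_rot: [0.281, 0.632, 0.673, -0.262]
contact_force: [-0.1, -3.3, 5.7]
width: 0.0144
[-6.37866958 -0.31929671 -1.65276109] [-0.61396863 -0.05282343  0.00795772]
shift [ 1.2 -0.2  1.4] rot [ 0.09  0.19 -0.02]
```

```bash
for i in 1; do python3 -m jog '[0,0,1,0,0,0, 0,0,1.5,0,0,0, 0,0,1.5,0,0,0]'; python3 -c "
from h import *
P,R,s=cur();print(R.T@s['contact_force'],s['moment'])"; done; python3 -m jog '[0,0,0.7,0,0,0, 0,0,1,0,0,0, 0,0,1,0,0,0]'; python3 -c "
from h import *
P,R,s=cur();print(R.T@s['contact_force'],s['moment']);goal(S+.060*ax+.0*nn,frm(-ax,xr))"
```

```text
clock: 10.52
position: [0.5476, 0.0594, 0.1142]
ee_rot: [0.281, 0.632, 0.673, -0.262]
contact_force: [-0.6, -1.6, 6.7]
width: 0.0148
[-5.84293472 -0.69254895 -3.6008281 ] [-0.60721722 -0.02422354  0.02995038]
clock: 10.9
position: [0.5476, 0.0587, 0.1135]
ee_rot: [0.281, 0.632, 0.673, -0.262]
contact_force: [0.6, -1.3, 5.8]
width: 0.0146
[-5.1006995   0.56927207 -3.13367556] [-0.60924285  0.01568772 -0.00788401]
shift [ 1.3 -0.2 -1.1] rot [ 0.08  0.19 -0.02]
```

```bash
python3 -m jog '[0,0,0.7,0,0,0, 0,0,1.4,0,0,0, 0,0,1.4,0,0,0]'; python3 -c "
from h import *
P,R,s=cur();print(R.T@s['contact_force'],s['moment'])";  python3 -m jog '[0,0,0.7,0,0,0, 0,0,1.2,0,0,0, 0,0,1.2,0,0,0]'; python3 -c "
from h import *
P,R,s=cur();print(R.T@s['contact_force'],s['moment']);goal(S+.060*ax+.0*nn,frm(-ax,xr))"
```

```text
clock: 11.28
position: [0.5477, 0.0577, 0.1125]
ee_rot: [0.281, 0.632, 0.673, -0.262]
contact_force: [-0.2, -2.7, 6.0]
width: 0.0146
[-6.1242905  -0.33934753 -2.35322509] [-0.59893374 -0.01195148 -0.00793105]
clock: 11.65
position: [0.5477, 0.0569, 0.1118]
ee_rot: [0.281, 0.632, 0.673, -0.262]
contact_force: [-0.2, -1.7, 5.9]
width: 0.0149
[-5.36525931 -0.32039661 -2.95223322] [-0.60839534 -0.02095722  0.00407853]
shift [ 1.3 -0.2 -3.6] rot [ 0.09  0.19 -0.03]
```

It is still sliding past the predicted stop, so I'll look.

```bash
python3 -c "
from h import *
d=get_image('scene');crop(d,280,190,80,80,7,'pics/s7.png');d=get_image('wrist');cv2.imwrite('pics/w7.png',d['frame'][:,:,::-1]);d=get_image('top');crop(d,265,230,80,70,8,'pics/t7.png')"
```

```text
(no output)
```

View pics/s7.png

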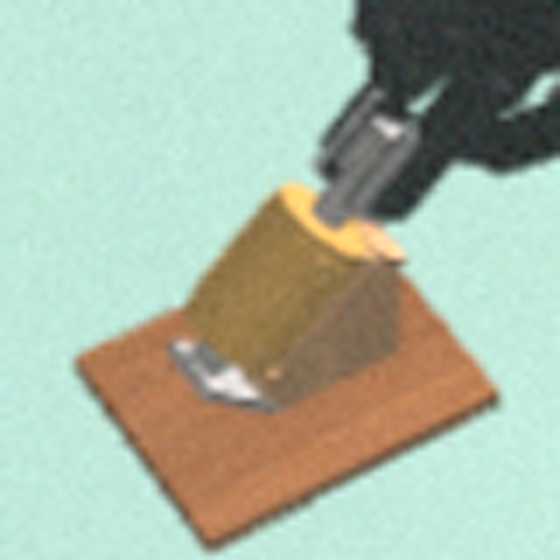

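View pics/w7.png

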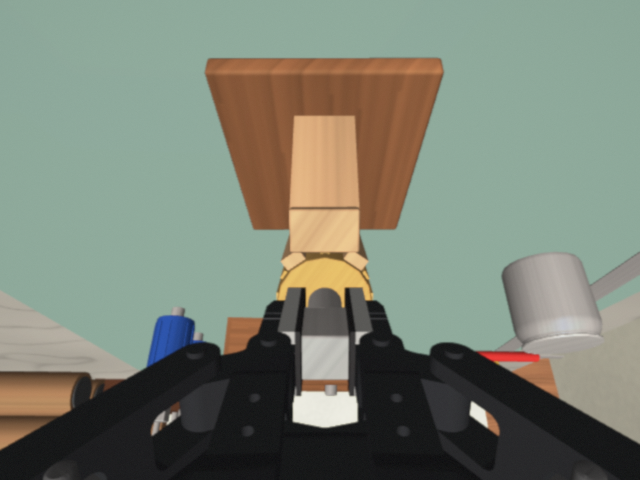

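View pics/t7.png

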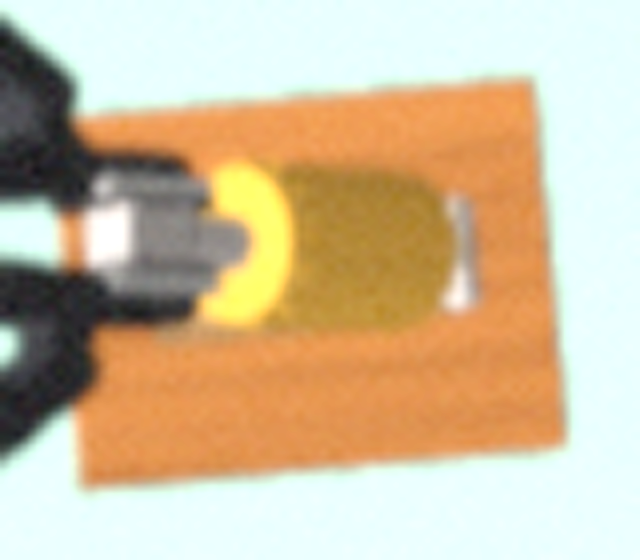

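The foot is close to the stop and the tang hasn't slipped in the jaws (end edge at row 380, as before). I'll continue.

```bash
python3 -m jog '[0,0,0.7,0,0,0, 0,0,1.4,0,0,0, 0,0,1.4,0,0,0]'; python3 -c "
from h import *
P,R,s=cur();print(R.T@s['contact_force'],s['moment'])";  python3 -m jog '[0,0,0.7,0,0,0, 0,0,1.2,0,0,0, 0,0,1.2,0,0,0]'; python3 -c "
from h import *
P,R,s=cur();print(R.T@s['contact_force'],s['moment']);goal(S+.060*ax+.0*nn,frm(-ax,xr))"
```

```text
clock: 12.18
position: [0.5478, 0.0569, 0.1118]
ee_rot: [0.281, 0.632, 0.673, -0.262]
contact_force: [-2.5, 3.6, 13.4]
width: 0.0151
[ -6.84557563  -2.22768884 -12.06948065] [-0.71293491  0.28982633 -0.31020025]
clock: 12.55
position: [0.5478, 0.0568, 0.1117]
ee_rot: [0.281, 0.633, 0.673, -0.261]
contact_force: [-5.3, 9.5, 17.9]
width: 0.0149
[ -5.73985045  -4.60831321 -19.56887685] [-0.70629239  0.49911756 -0.51303082]
shift [ 1.3 -0.2 -3.7] rot [ 0.16  0.11 -0.14]
```

The stop is reached: position is held and the axial force rose to about 20 N. I'll ease off the push, open, and check.

```bash
python3 -m jog '[-0.3,0,-1,0,0,0, -0.5,0,-2,0,0,0, -0.5,0,-2,0,0,0]'; python3 -c "
from h import *
P,R,s=cur();print(R.T@s['contact_force'],s['moment'])"; python3 -m jog '[0,0,0,0,0,0,0,0,0,0,0,0,0,0,0,0,0,0,0,0,0,0,0,0]' 0.5; python3 -c "
from h import *
P,R,s=cur();print(R.T@s['contact_force'],s['moment'])
d=get_image('scene');crop(d,280,180,80,80,7,'pics/s8.png');d=get_image('wrist');cv2.imwrite('pics/w8.png',d['frame'][:,:,::-1])"
```

```text
clock: 12.92
position: [0.5477, 0.0569, 0.1118]
ee_rot: [0.28, 0.632, 0.673, -0.262]
contact_force: [-0.8, 2.7, 8.2]
width: 0.0146
[-3.87228264 -0.59703339 -7.71396886] [-0.47615635  0.09986279 -0.11187783]
clock: 13.42
position: [0.5474, 0.0563, 0.11]
ee_rot: [0.279, 0.632, 0.674, -0.262]
contact_force: [-0.1, -0.8, 0.1]
width: 0.0428
[-0.64497373 -0.11110208  0.50462638] [ 0.31519806 -0.01453178  0.02780256]
```

View pics/s8.png

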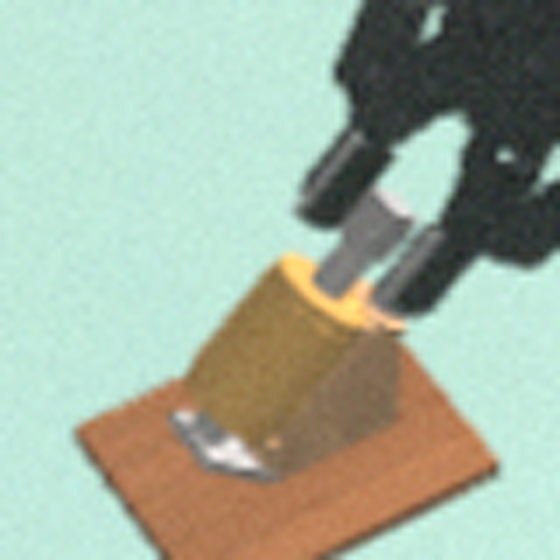

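View pics/w8.png

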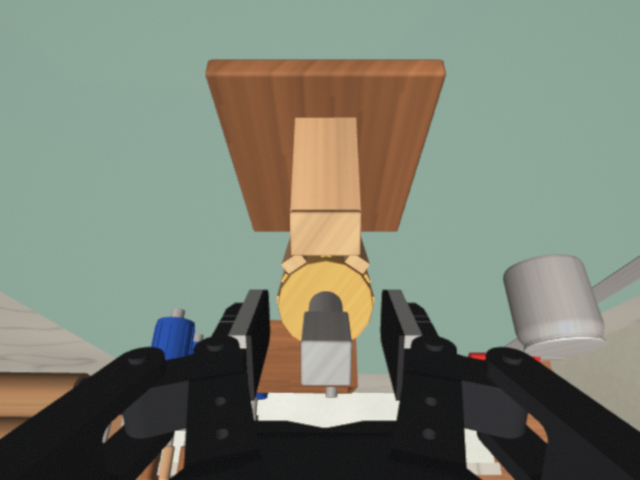

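The roll sits in the groove by itself, with its foot at the stop and the tang free between the open jaws at about (326,350). I'll withdraw up the slope.

```bash
python3 -m jog '[0,0,-5,0,0,0, 0,0,-25,0,0,0, 0,0,-50,0,0,0, 0,0,-75,0,0,0, -10,0,-100,0,0,0, -30,0,-115,0,0,0, -50,0,-120,0,0,0, -50,0,-120,0,0,0]'; python3 -c "
from h import *
mid=np.array([.5503,.0163,.071])
goal([.55,-.03,.27],frm([0,0,-1],xr));goal(mid+.10*nn+.05*Z,frm(-nn,xr));print(get_state()['qpos'])"
```

```text
clock: 14.52
position: [0.5445, 0.1046, 0.2321]
ee_rot: [0.28, 0.633, 0.673, -0.262]
contact_force: [-0.5, 0.2, -0.9]
width: 0.0428
shift [-122.    -2.8   68.6] rot [ 0.12 45.07 -0.1 ]
shift [-83.8   0.3 141.2] rot [ 1.600e-01  9.007e+01 -5.000e-02]
[ 0.47321112  0.44509999  1.55191691 -0.70774451  1.53502925  0.58430299]
```

```bash
python3 -m jog '[-20,0,5,0,6,0, -45,-1,20,0,16,0, -70,-1,35,0,26,0, -95,-2,52,0,36,0, -113,-3,63,0,43,0, -122,-3,68,0,45,0, -122,-3,68,0,45,0, -122,-3,68,0,45,0]' 0; python3 -c "
from h import *
d=get_image('wrist');cv2.imwrite('pics/w9.png',d['frame'][:,:,::-1]);import pickle;pickle.dump(d,open('w9.pkl','wb'))
mid=np.array([.5503,.0163,.071]);print(get_state()['position'])
goal(mid+.10*nn,frm(-nn,xr))"
```

```text
clock: 15.52
position: [0.5493, -0.0279, 0.268]
ee_rot: [-0.0, 0.684, 0.729, -0.001]
contact_force: [0.7, 0.4, 0.0]
width: 0.0853
[ 0.54935693 -0.02745876  0.26809081]
shift [-26.9   3.9 126.4] rot [-0.13 45.08  0.06]
```

View pics/w9.png

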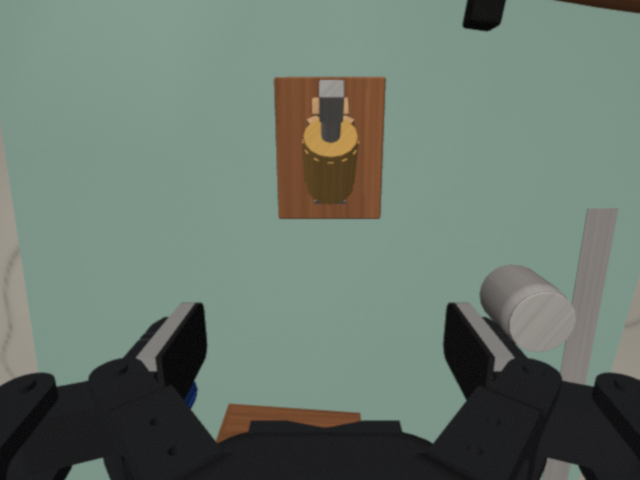

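The parked roll shows its tang end face at about (331,89) and its barrel at (330,165). I'll check that against the predicted points.

Run:
```python
from h import *
import pickle
d=pickle.load(open('w9.pkl','rb'));mid=np.array([.5503,.0163,.071])
print(proj(d,[mid+.072*ax,mid,mid-.044*ax]))
# board
hsv=cv2.cvtColor(d["frame"],cv2.COLOR_RGB2HSV);m=cv2.inRange(hsv,(3,90,20),(25,255,255));k=np.zeros_like(m);k[60:230,260:400]=m[60:230,260:400]
k=cv2.morphologyEx(k,cv2.MORPH_CLOSE,np.ones((9,9)))
c=max(cv2.findContours(k,0,2)[0],key=cv2.contourArea);h=cv2.approxPolyDP(cv2.convexHull(c),4,True)[:,0];print(h.tolist())
q=np.array([onz(d,*z,.01)[:2] for z in h]);print(q.round(4).tolist(),q.mean(0))
crop(d,265,65,130,160,4.5,"pics/w9c.png")
```

```text
[[331.12255428  82.00059639]
 [329.92639133 157.94319395]
 [329.4053574  191.02285934]]
[[383, 77], [379, 216], [280, 217], [275, 78]]
[[0.5934, 0.0849], [0.6026, -0.0408], [0.5065, -0.048], [0.4979, 0.078]] [0.55011914 0.01853595]
```

View pics/w9c.png

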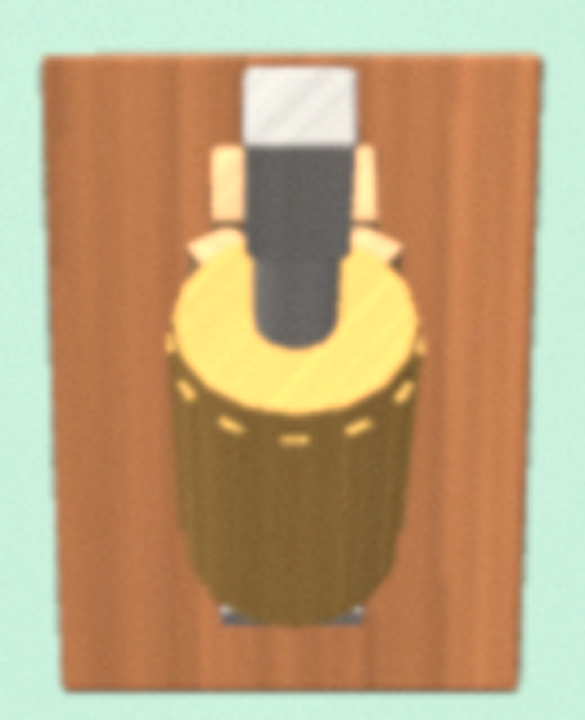

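Run:
```python
from h import *
import pickle
d=pickle.load(open('w9.pkl','rb'));mid=np.array([.5503,.0163,.071])
print(proj(d,[mid+.072*ax,mid+.03*ax, mid-.03*ax+.02*nn]))
for k in("top","scene"):
    i=get_image(k);pickle.dump(i,open(f'{k}9.pkl','wb'));print(k,proj(i,[mid+.072*ax,mid+.03*ax]))
    u,v=proj(i,[mid+.04*ax])[0];crop(i,int(u)-35,int(v)-30,70,60,10,f'pics/{k}9.png');print(int(u)-35,int(v)-30)
```

```text
[[331.12255428  82.00059639]
 [330.36133497 130.32927226]
 [329.64202664 200.77606545]]
top [[275.84993407 259.21973736]
 [291.88999664 259.98392619]]
253 229
scene [[337.32914237 207.99600455]
 [327.15648888 220.36362291]]
294 187
```

View pics/scene9.png

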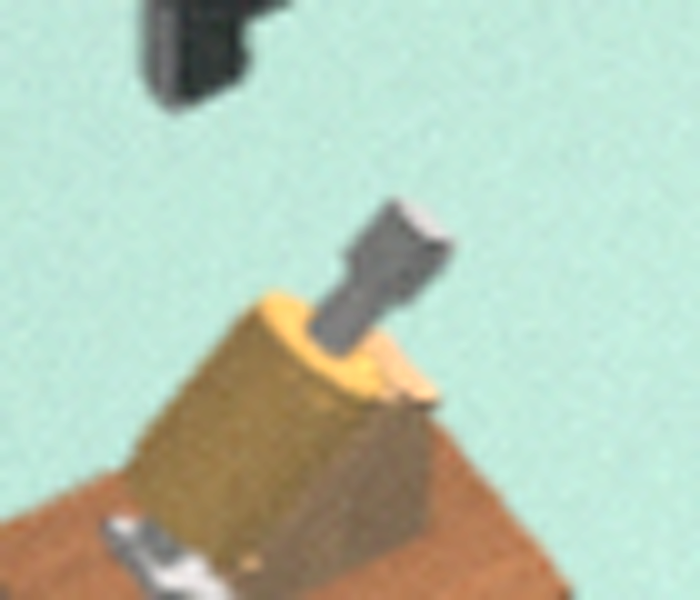

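View pics/top9.png

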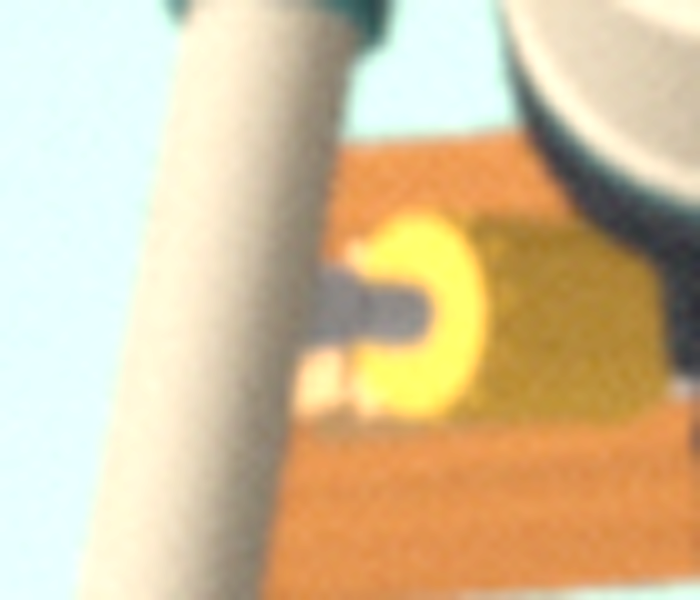

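Run:
```python
from h import *
import pickle
w,t,s=[pickle.load(open(f,'rb')) for f in('w9.pkl','top9.pkl','scene9.pkl')]
h=-.45
T=tri((w,331.7+h,88.8+h),(s,336.5+h,209.2+h));B=tri((w,330.6+h,136.6+h),(s,326.5+h,221.7+h),(t,295.2+h,260.4+h))
B2=tri((w,330.6+h,136.6+h),(s,326.5+h,221.7+h))
mid=np.array([.5503,.0163,.071])
for P,k in((T,.072),(B,.03),(B2,.03)): print(P,P-k*ax, (P-mid-k*ax)@ax,(P-mid-k*ax)@nn)
print((T-B)/np.linalg.norm(T-B),np.linalg.norm(T-B))
```

```text
[0.54741421 0.06336137 0.12141009] [0.55061098 0.01255014 0.07049841] -0.003014806288563766 0.0023054440333123887
[0.5492531  0.03306303 0.09134829] [0.55058509 0.01189169 0.07013508] -0.0037352414343888563 0.0025120665666605387
[0.54928839 0.03370363 0.09121928] [0.55062038 0.01253229 0.07000608] -0.003375949131225125 0.0019703336971752874
[-0.04304433  0.7092143   0.70367767] 0.042720987642343736
```

Three views put the parked roll_mid at (0.5506, 0.0124, 0.0705). The height matches the 71 mm for a roll that is home, and the axis is at 45°, so I'll use this measured point. Moving to the barrel approach.

```bash
python3 -c "
from h import *
mid=np.array([.5506,.0124,.0707])
goal(mid+.10*nn,frm(-nn,xr))"
```

```text
shift [-31.1   3.6 127. ] rot [-0.12 45.09  0.12]
```

```bash
python3 -m jog '[-10,0,10,0,5,0, -20,1,25,0,14,0, -28,2,45,0,23,0, -31,3,70,0,32,0, -31,3.6,95,0,40,0, -31,3.6,115,0,45,0, -31,3.6,125,0,45,0, -31,3.6,127,0,45,0, -31,3.6,127,0,45,0]' 0; python3 -c "
from h import *
mid=np.array([.5506,.0124,.0707]);print(get_state()['qpos'])
goal(mid,frm(-nn,xr))
d=get_image('scene');crop(d,260,150,110,110,5,'pics/s10.png')
d=get_image('wrist');cv2.imwrite('pics/w10.png',d['frame'][:,:,::-1])"
```

```text
clock: 16.8
position: [0.5558, -0.0585, 0.1432]
ee_rot: [-0.277, 0.632, 0.675, 0.261]
contact_force: [0.4, -0.5, 0.4]
width: 0.0855
[-0.5930674   0.54684821  1.61951522  0.592583    1.52860192 -0.85758422]
shift [ -0.7  -0.7 101.5] rot [-0.03  0.21  0.18]
```

View pics/s10.png

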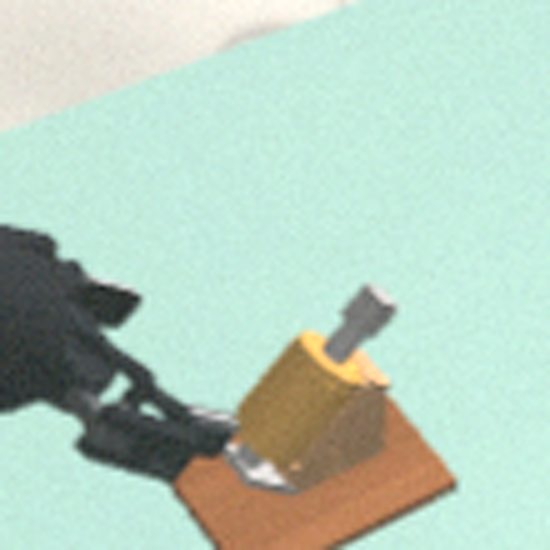

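View pics/w10.png

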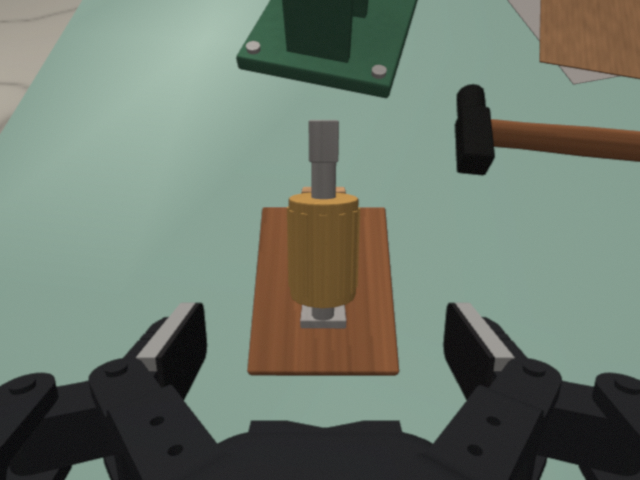

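The barrel at (323,250) is centred between the open jaws, with its foot on the stop plate at (323,315). Advance and close.

```bash
python3 -m jog '[-0.5,-0.5,15,0,0.2,0.2, -0.5,-0.5,40,0,0.2,0.2, -0.5,-0.5,62,0,0.2,0.2, -0.5,-0.5,80,0,0.2,0.2, -0.5,-0.5,92,0,0.2,0.2, -0.5,-0.5,99,0,0.2,0.2, -0.5,-0.5,102,0,0.2,0.2, -0.5,-0.5,102,0,0.2,0.2]' 0; python3 -c "
from h import *
d=get_image('scene');crop(d,260,150,110,110,5,'pics/s11.png')
d=get_image('wrist');cv2.imwrite('pics/w11.png',d['frame'][:,:,::-1])"
```

```text
clock: 17.9
position: [0.5506, 0.0119, 0.0694]
ee_rot: [-0.28, 0.633, 0.672, 0.262]
contact_force: [0.4, 0.3, 0.7]
width: 0.085
```

View pics/s11.png

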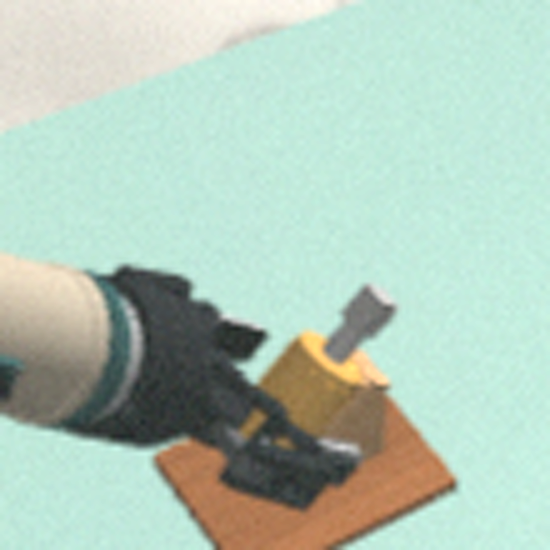

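View pics/w11.png

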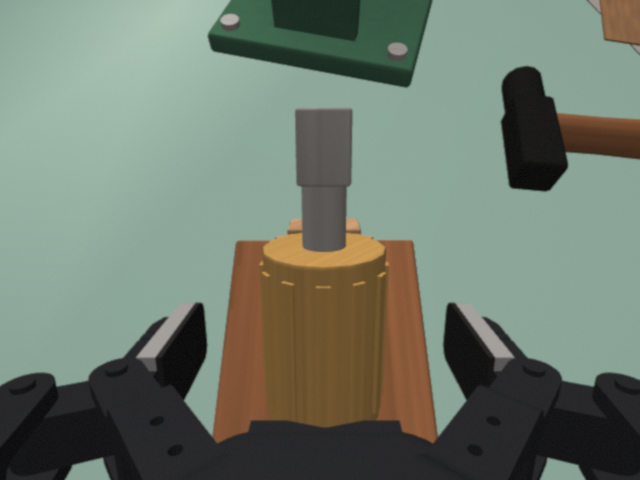

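```bash
python3 -m jog '[0,0,0,0,0,0,0,0,0,0,0,0,0,0,0,0,0,0,0,0,0,0,0,0,0,0,0,0,0,0,0,0,0,0,0,0]' 1 80; python3 -c "
from h import *
P,R,s=cur();print(R.T@s['contact_force'],s['moment'])
d=get_image('wrist');cv2.imwrite('pics/w12.png',d['frame'][:,:,::-1])"
```

```text
clock: 18.75
position: [0.5504, 0.0118, 0.0696]
ee_rot: [-0.28, 0.633, 0.672, 0.262]
contact_force: [-1.7, -4.0, 5.9]
width: 0.038
[ 1.41555669 -1.94473064 -6.91878091] [-0.21014196  0.14967618  0.22927313]
```

View pics/w12.png

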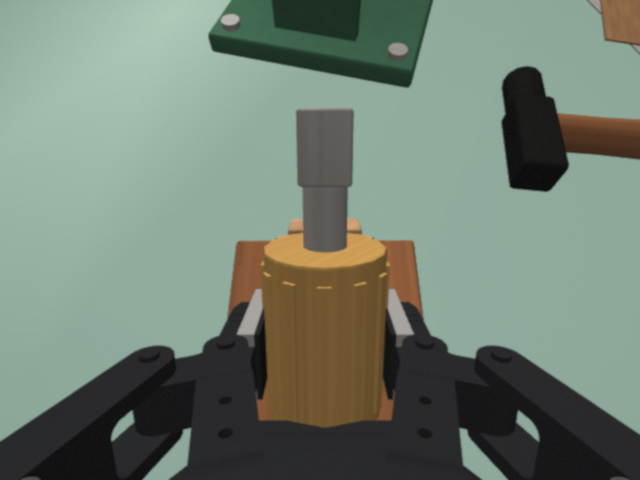

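The pads grip the barrel at mid-length, with a measured width of 38 mm. I'll lift off square to the groove.

```bash
python3 -m jog '[0,0,-4,0,0,0, 0,0,-14,0,0,0, 0,0,-28,0,0,0, 0,0,-45,0,0,0, 20,0,-70,0,0,0, 45,0,-95,0,0,0, 65,0,-115,0,0,0, 75,0,-125,0,0,0, 75,0,-125,0,0,0]'; python3 -c "
from h import *
goal([.55,.10,.26],frm([0,0,-1],yd(-12.3)));goal([.55,.02,.26],frm([0,0,-1],yd(-12.3)))
d=get_image('wrist');cv2.imwrite('pics/w13.png',d['frame'][:,:,::-1])"
```

```text
clock: 19.92
position: [0.5531, -0.0241, 0.2113]
ee_rot: [-0.279, 0.633, 0.673, 0.262]
contact_force: [0.3, -0.4, -5.3]
width: 0.0381
shift [122.2   4.4  53.2] rot [ -6.24 -44.68  14.94]
shift [65.7 -0.5 -3.2] rot [ -6.24 -44.68  14.94]
```

View pics/w13.png

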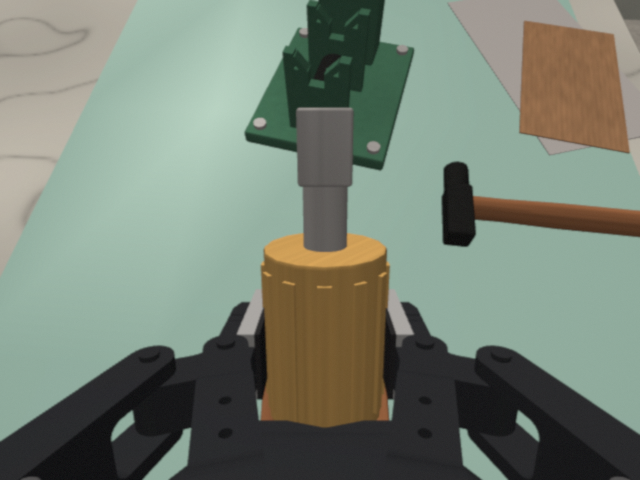

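There is no slip: the roll sits at the same pixels as before. Now I'll level it and look at the embosser from nearby.

```bash
python3 -m jog '[20,1,-10,-1,-7,2, 40,2,-10,-2,-15,5, 60,2,0,-3,-24,8, 80,3,12,-4.5,-33,11, 98,4,20,-5.5,-40,13, 105,4,25,-6.2,-44.7,15, 105,4,25,-6.2,-44.7,15, 105,4,25,-6.2,-44.7,15]'; python3 -c "
from h import *
d=get_image('wrist');cv2.imwrite('pics/w14.png',d['frame'][:,:,::-1]);import pickle;pickle.dump(d,open('w14.pkl','wb'));print(get_state()['qpos'])"
```

```text
clock: 20.98
position: [0.5505, 0.0683, 0.2658]
ee_rot: [-0.003, 0.779, 0.627, -0.002]
contact_force: [-0.0, 0.3, -4.4]
width: 0.0381
[-0.00452054  0.24022227  1.51575191  0.00237677  1.39188965  0.2108668 ]
```

View pics/w14.png

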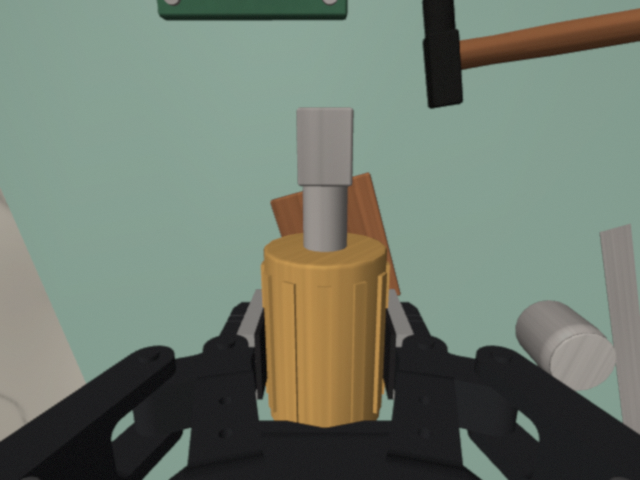

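```bash
python3 -m jog '[10,0,-5,0,0,0, 40,0,-15,0,0,0, 80,0,-25,0,0,0, 115,0,-35,0,0,0, 145,0,-40,0,0,0, 152,0,-40,0,0,0, 155,0,-40,0,0,0, 155,0,-40,0,0,0, 155,0,-40,0,0,0]'; python3 -c "
from h import *
d=get_image('wrist');cv2.imwrite('pics/w15.png',d['frame'][:,:,::-1]);import pickle;pickle.dump(d,open('w15.pkl','wb'))"
```

```text
clock: 22.15
position: [0.5844, 0.2189, 0.3074]
ee_rot: [-0.002, 0.779, 0.627, -0.001]
contact_force: [0.0, -0.2, -4.3]
width: 0.0376
```

View pics/w15.png

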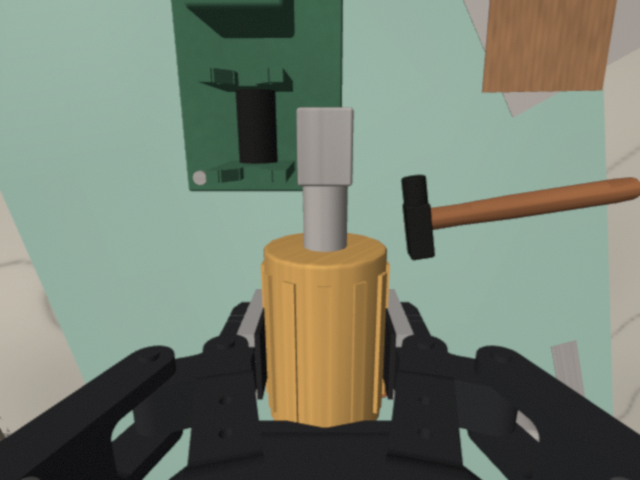

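Run:
```python
from h import *
import pickle
d=pickle.load(open('w15.pkl','rb'))
def c(x,y,w,h,s,f):
    im=cv2.resize(d["frame"][y:y+h,x:x+w,::-1],None,fx=s,fy=s,interpolation=cv2.INTER_CUBIC);cv2.imwrite(f,(255*(im/255.)**.5).astype(np.uint8))
c(165,50,180,145,4,"pics/w15c.png")
c(195,60,110,40,7,"pics/w15a.png")
c(195,145,110,45,7,"pics/w15b.png")
```

```text
(no output)
```

View pics/w15c.png

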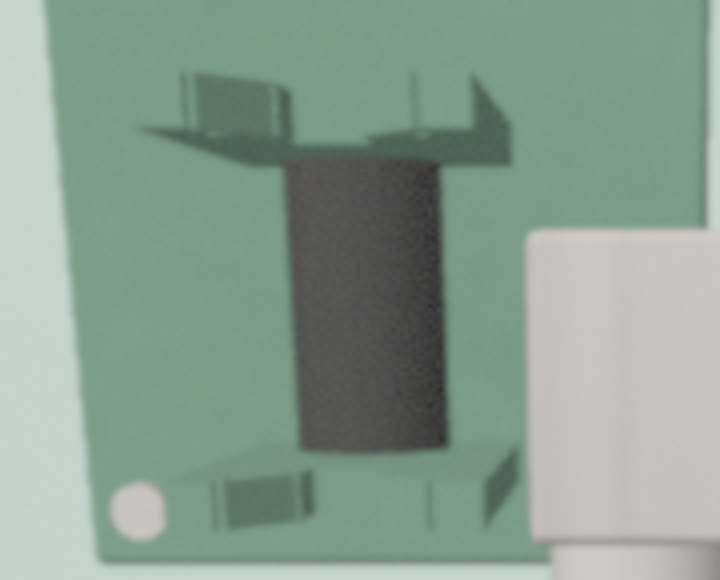

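View pics/w15a.png

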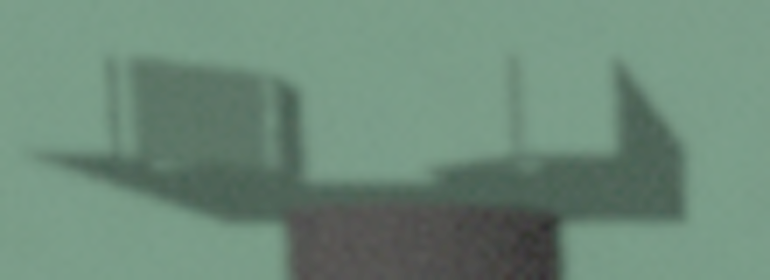

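View pics/w15b.png

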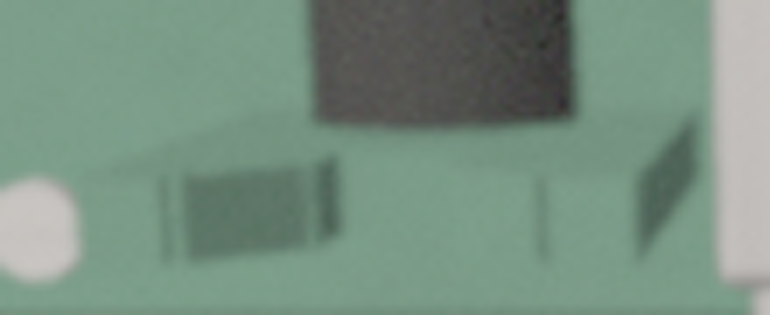

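Run:
```python
from h import *
import pickle
d=pickle.load(open('w15.pkl','rb'))
f=lambda u,v,z=.11:onz(d,165+u/4-.4,50+v/4-.4,z)[:2]
n=f(325.5,479);F=f(301.5,131);print(n,F,np.hypot(*(F-n)),"mid",(n+F)/2,"yaw",np.degrees(np.arctan2(*(F-n)[::-1]))-90)
n=f(325.5,529);F=f(301.5,72);print(n,F,np.hypot(*(F-n)),"mid",(n+F)/2,"yaw",np.degrees(np.arctan2(*(F-n)[::-1]))-90)
for a,b in(((218,500),(430,500)),((187,100),(414,100)),((430,500),(485,500)),((414,100),(472,100))): print(np.hypot(*(f(*a)-f(*b))))
# rubber roll: edges at z of its widest; near end and far end
A=f(300,450,.055),f(448,450,.055),f(287,160,.055),f(440,160,.055);
a=(A[0]+A[1])/2;b=(A[2]+A[3])/2;print("rubber",a,b,np.hypot(*(b-a)),(a+b)/2,np.degrees(np.arctan2(*(b-a)[::-1]))-90)
print("top cam check",[onz(d,*z,.11) for z in()])
t,s=pickle.load(open("im0.pkl","rb"))
m=(f(325.5,479)+f(301.5,131))/2
y=np.radians(-12.3);ey=np.array([-np.sin(y),np.cos(y)]);ex=np.array([np.cos(y),np.sin(y)])
for im,nm,o,sz in((t,"t",(70,215),4),(s,"s",(365,145),4)):
    pts=[[*(m+sx*.032*ex+sy*ey),.11] for sx in(-1,1) for sy in(-.033,.033)];print(nm,((proj(im,pts)-o)*sz).round(0).tolist())
```

```text
[0.53049967 0.26709771] [0.54330858 0.33039233] 0.0645776806739945 mid [0.53690412 0.29874502] yaw -11.440423558901927
[0.52786093 0.2575365 ] [0.54607886 0.34027311] 0.08471859056776625 mid [0.5369699 0.2989048] yaw -12.417904979309967
0.042209649421790126
0.042335064580494214
0.010943507018241873
0.010809867117414586
rubber [0.531301   0.26781236] [0.54532115 0.32925742] 0.06302427681356122 [0.53831108 0.29853489] -12.853343630649476
top cam check []
t [[399.0, 290.0], [266.0, 264.0], [429.0, 161.0], [297.0, 135.0]]
s [[120.0, 106.0], [210.0, 88.0], [155.0, 173.0], [248.0, 153.0]]
```

Cheek spacing, flare width and horn width all check. That gives saddle_mid at about (0.537, 0.299) with yaw about -12.3°. Next I'll check where the roll sits in the jaws along its axis.

Run:
```python
from h import *
import pickle
d=pickle.load(open('w15.pkl','rb'));P,R,s=cur()
c,r0=ray(d,0,0)
def inter(u,v,h):
    c,r=ray(d,u,v);o=R.T@(c-P);q=R.T@r;return (o+q*((-h-o[2])/q[2]))*1e3
dx=0
print("tang end",inter(297,107,.008),inter(353,107,.008),"tang foot",inter(297,185,.008),inter(353,185,.008))
print("barrel top edge",inter(325,262,.02),"axis j",inter(304,215,.0),inter(347,215,0))
print("tilt tool z",R[:,2], "tool y yaw",np.degrees(np.arctan2(R[1,1],R[0,1])))
y=np.radians(-12.3);m=np.array([.537,.2988,.085])
goal(m+[0,0,.08],frm([0,0,-1],yd(-12.3)))
```

```text
tang end [73.82690848 -7.35774756 -8.        ] [73.83076432  7.89902105 -8.        ] tang foot [52.54523775 -7.75433982 -8.        ] [52.55091989  8.31426465 -8.        ]
barrel top edge [ 33.36867602   0.28826923 -20.        ] axis j [ 4.19771311e+01 -6.29537870e+00  1.38777878e-14] [41.98245797  7.17873226  0.        ]
tilt tool z [-0.00316766  0.00130187 -0.99999414] tool y yaw -12.376423098960938
shift [ 67.7 -63.  142.8] rot [-0.19 -0.03 -0.08]
```

```bash
python3 -m jog '[10,-9,5,0,0,0, 25,-23,20,0,0,0, 42,-39,45,0,0,0, 55,-52,75,0,0,0, 63,-60,95,0,0,0, 65.7,-63,108,-0.2,0,0, 65.7,-63,112,-0.2,0,0, 65.7,-63,112,-0.2,0,0]'; python3 -c "
from h import *
goal([.5366,.2968,.085],frm([0,0,-1],yd(-12.3)))
d=get_image('scene');crop(d,350,60,160,150,4,'pics/s16.png');d=get_image('wrist');cv2.imwrite('pics/w16.png',d['frame'][:,:,::-1]);d=get_image('top');crop(d,60,200,160,130,4.6,'pics/t16.png')"
```

```text
clock: 23.2
position: [0.537, 0.2977, 0.196]
ee_rot: [0.0, 0.779, 0.627, 0.001]
contact_force: [0.5, -0.5, -4.4]
width: 0.038
shift [ -1.1  -0.4 111. ] rot [ 0.06 -0.07 -0.02]
```

View pics/s16.png

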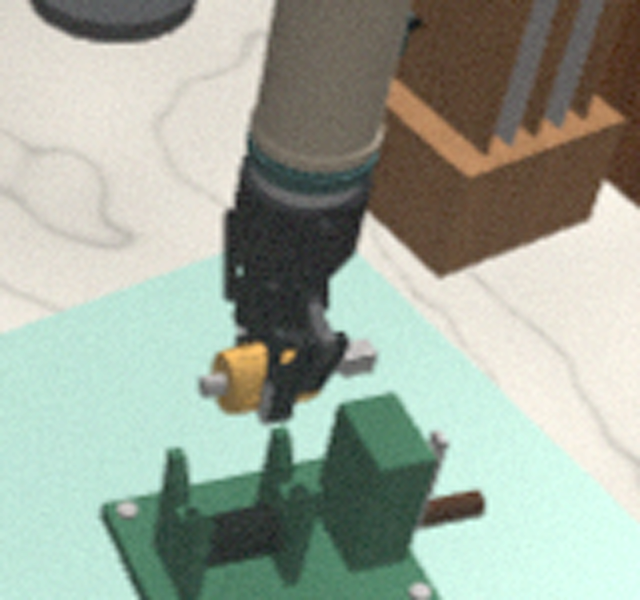

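View pics/w16.png

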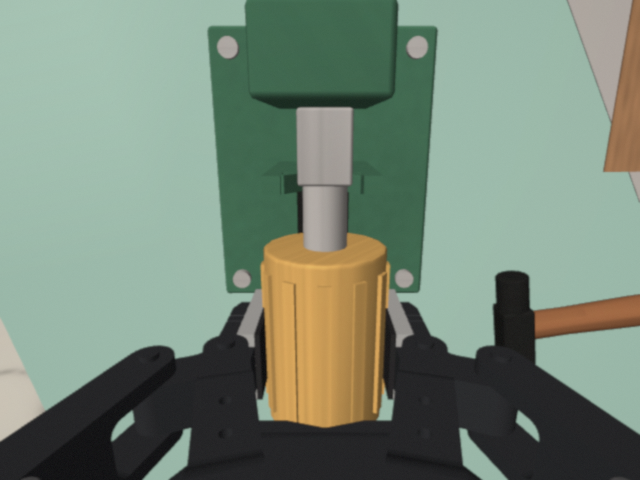

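View pics/t16.png

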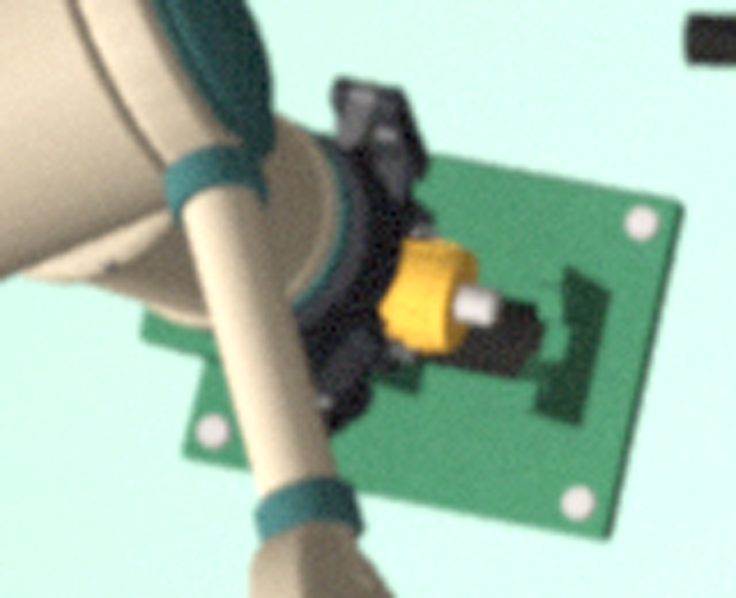

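All views show the roll lined up above the saddles, with the base screws symmetric about the tang (columns 228/417 and 242/404, tang at 325). Lower it to just above the cheeks.

```bash
python3 -m jog '[-1,-0.4,8,0,0,0, -1,-0.4,22,0,0,0, -1,-0.4,38,0,0,0, -1,-0.4,53,0,0,0, -1,-0.4,63,0,0,0, -1,-0.4,70,0,0,0, -1,-0.4,72,0,0,0, -1,-0.4,72,0,0,0]'; python3 -c "
from h import *
goal([.5366,.2968,.085],frm([0,0,-1],yd(-12.3)))
d=get_image('scene');crop(d,365,120,110,100,6,'pics/s17.png');d=get_image('wrist');cv2.imwrite('pics/w17.png',np.clip((d['frame'][:,:,::-1]/255.)**.6*255,0,255));d=get_image('top');crop(d,60,200,160,130,4.6,'pics/t17.png')"
```

```text
clock: 24.35
position: [0.5364, 0.297, 0.124]
ee_rot: [-0.0, 0.779, 0.627, 0.001]
contact_force: [0.0, -0.4, -5.1]
width: 0.038
shift [-0.2  0.2 39. ] rot [ 0.05 -0.08 -0.01][ WARN:0@1.652] global loadsave.cpp:1063 imwrite_ Unsupported depth image for selected encoder is fallbacked to CV_8U.
```

View pics/s17.png

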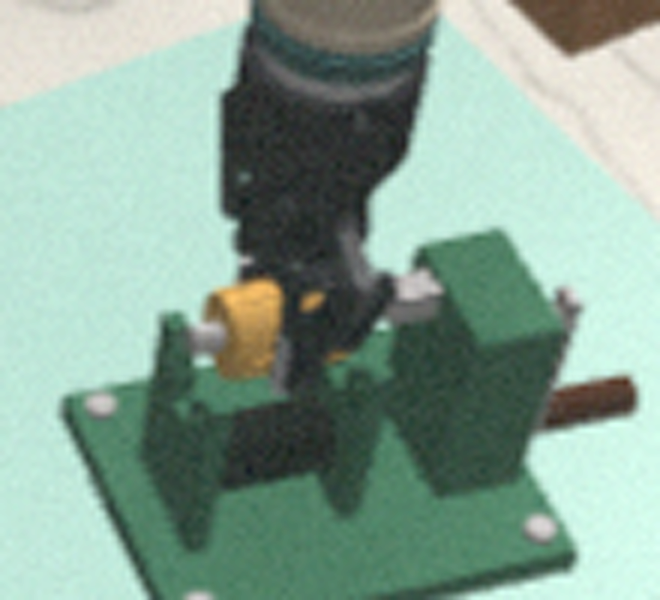

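View pics/w17.png

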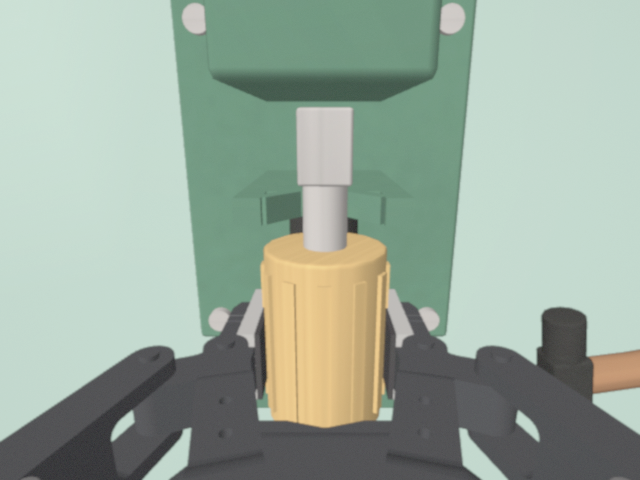

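View pics/t17.png

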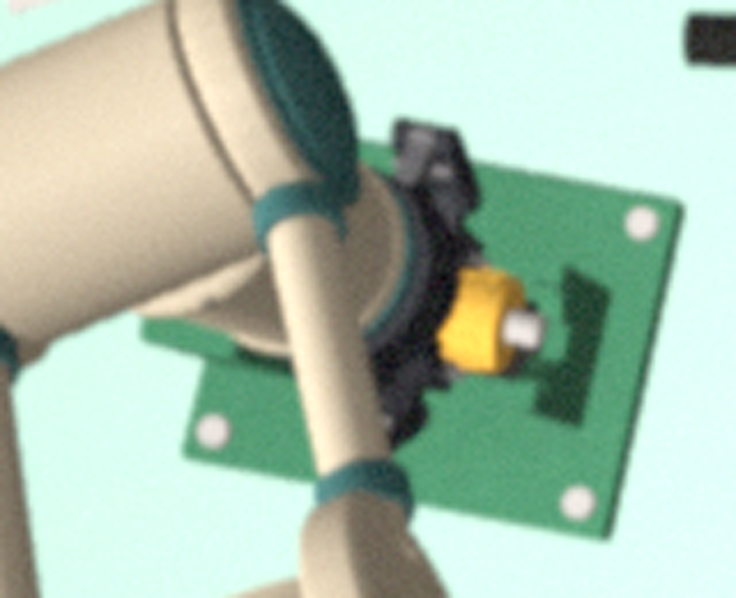

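Run:
```python
from h import *
d=get_image('wrist');P,R,s=cur()
def inter(u,v,z):
    q=onz(d,u,v,z);return (R.T@(q-P)*1e3).round(1)
print(inter(237,196,.11),inter(410,196,.11),inter(264,222,.11),inter(383,222,.11))
print("gear",inter(323,82,.12), "tang end",inter(325,107,.124+.008))
crop(d,220,60,210,190,3.8,"pics/w18.png")
```

```text
[ 45.6 -30.1  14.4] [45.6 29.7 14.5] [ 36.4 -21.2  14.4] [36.4 20.7 14.4]
gear [81.5 -0.3  4.5] tang end [74.   0.3 -7.5]
```

View pics/w18.png

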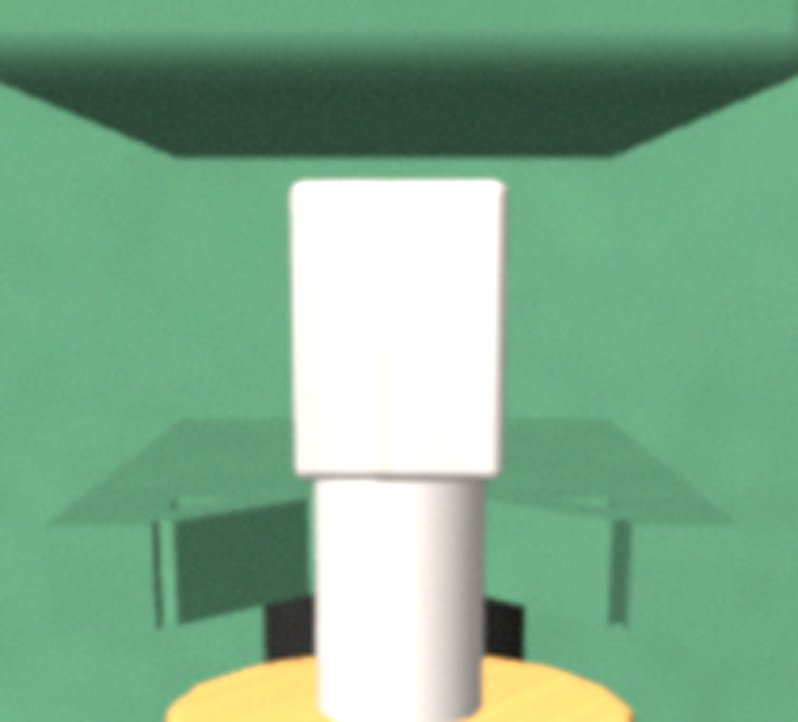

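From above, the far cheek's outer top edge is 45.6 mm and the tang end 74.0 mm from the TCP along the axis. The roll is therefore within about 1 mm of centre, inside the 3 mm end play. Lower with force checks.

```bash
python3 -m jog '[0.3,0,4,0,0,0, 0.6,0,10,0,0,0, 0.6,0,17,0,0,0, 0.6,0,24,0,0,0, 0.6,0,29,0,0,0, 0.6,0,32,0,0,0, 0.6,0,33,0,0,0, 0.6,0,33,0,0,0]'; python3 -c "
from h import *
P,R,s=cur();print(R.T@s['contact_force'],s['moment']);goal([.5366,.2968,.085],frm([0,0,-1],yd(-12.3)))"
```

```text
clock: 25.55
position: [0.5364, 0.2976, 0.0909]
ee_rot: [-0.0, 0.779, 0.627, 0.001]
contact_force: [0.7, 0.1, -4.4]
width: 0.0381
[0.20530934 0.67322382 4.37676013] [-0.01557281  0.05432795 -0.00899991]
shift [-0.7  0.3  5.9] rot [ 0.03 -0.06 -0.01]
```

```bash
python3 -m jog '[0,0,1.5,0,0,0, 0,0,3,0,0,0, 0,0,4,0,0,0, 0,0,4,0,0,0]'; python3 -m jog '[0,0,0.5,0,0,0, 0,0,1,0,0,0, 0,0,1,0,0,0]';python3 -m jog '[0,0,0.5,0,0,0, 0,0,1,0,0,0, 0,0,1,0,0,0]'; python3 -c "
from h import *
P,R,s=cur();print(R.T@s['contact_force'],s['moment'])"
```

```text
clock: 26.05
position: [0.5363, 0.2975, 0.0867]
ee_rot: [-0.0, 0.779, 0.627, 0.0]
contact_force: [-0.1, 0.5, -5.5]
width: 0.0377
clock: 26.42
position: [0.5363, 0.2975, 0.0858]
ee_rot: [-0.0, 0.779, 0.627, 0.0]
contact_force: [0.7, 0.0, -5.2]
width: 0.0377
clock: 26.8
position: [0.5364, 0.2975, 0.085]
ee_rot: [-0.0, 0.779, 0.627, 0.001]
contact_force: [-0.7, 0.1, -3.7]
width: 0.0381
[-0.02642549 -0.67663874  3.68046851] [-0.01838884  0.01501028  0.01390521]
```

```bash
for k in 1; do python3 -m jog '[0,0,0.4,0,0,0, 0,0,0.8,0,0,0, 0,0,0.8,0,0,0]'; python3 -c "
from h import *
P,R,s=cur();print(R.T@s['contact_force'],s['moment'])"; done;  python3 -m jog '[0,0,0.4,0,0,0, 0,0,0.8,0,0,0, 0,0,0.8,0,0,0]'; python3 -c "
from h import *
P,R,s=cur();print(R.T@s['contact_force'],s['moment'])"
```

```text
clock: 27.18
position: [0.5364, 0.2975, 0.0847]
ee_rot: [-0.0, 0.779, 0.627, 0.001]
contact_force: [-1.9, -2.0, 2.4]
width: 0.0381
[-2.33055558 -1.46313035 -2.44300307] [-0.14166982  0.29167184  0.01366579]
clock: 27.55
position: [0.5364, 0.2975, 0.0846]
ee_rot: [-0.0, 0.779, 0.627, 0.001]
contact_force: [-3.9, -1.6, 8.0]
width: 0.0381
[-2.3606496  -3.46888071 -8.0429572 ] [-0.22630454  0.5214848  -0.0259391 ]
```

The journals touched down at a TCP height of 84.7 mm against 85 expected, so the roll is home. I'll ease off and release.

```bash
python3 -m jog '[0,0.3,-0.6,0,0,0, 0,0.3,-0.8,0,0,0, 0,0.3,-0.8,0,0,0]'; python3 -c "
from h import *
P,R,s=cur();print(R.T@s['contact_force'],s['moment'])"; python3 -m jog '[0,0,0,0,0,0,0,0,0,0,0,0,0,0,0,0,0,0,0,0,0,0,0,0]' 0.2; python3 -c "
from h import *
P,R,s=cur();print(R.T@s['contact_force'],s['moment'])
d=get_image('scene');crop(d,365,120,110,100,6,'pics/s19.png');d=get_image('wrist');cv2.imwrite('pics/w19.png',np.clip((d['frame'][:,:,::-1]/255.)**.6*255,0,255).astype(np.uint8))"
```

```text
clock: 27.92
position: [0.5364, 0.2975, 0.0846]
ee_rot: [-0.0, 0.779, 0.627, 0.0]
contact_force: [-4.0, -2.5, 6.4]
width: 0.0381
[-3.28333406 -3.40632338 -6.3791937 ] [-0.16025779  0.50301944  0.07044008]
clock: 28.42
position: [0.5367, 0.2975, 0.0839]
ee_rot: [-0.0, 0.779, 0.627, 0.001]
contact_force: [0.4, 0.0, -0.4]
width: 0.0682
[0.08018386 0.350618   0.38093573] [-0.02349121  0.03907388  0.03827434]
```

View pics/s19.png

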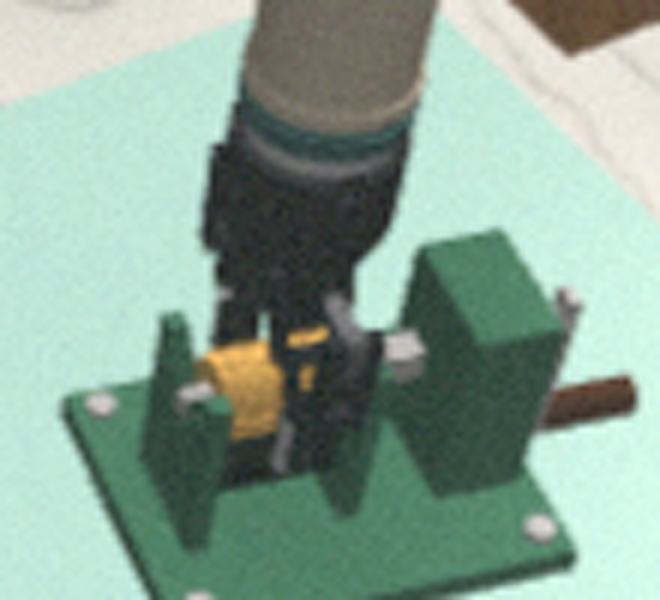

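View pics/w19.png

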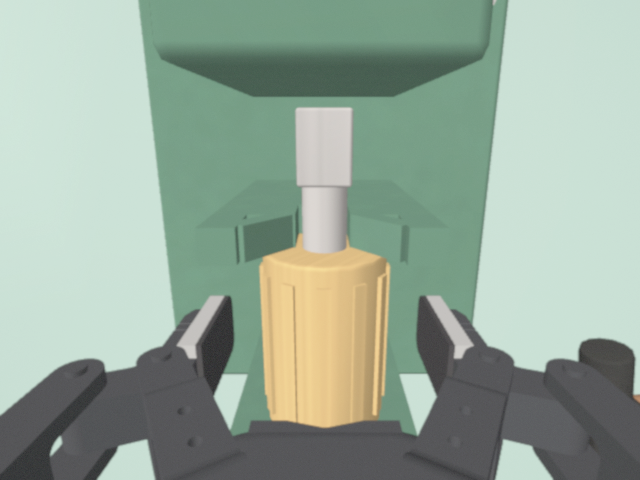

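The roll lies in both saddles, released and still, with its square end at the gearbox. I'll retract straight up, then move off and check.

```bash
python3 -m jog '[0,0,-5,0,0,0, 0,0,-20,0,0,0, 0,0,-45,0,0,0, 0,0,-75,0,0,0, 0,0,-110,0,0,0, -20,0,-150,0,0,0, -70,0,-180,0,0,0, -130,0,-200,0,0,0, -150,0,-200,0,0,0, -150,0,-200,0,0,0]'
python3 - <<'E'
from h import *
import pickle
for n in("scene","top","wrist"):
    d=get_image(n);pickle.dump(d,open(n+'20.pkl','wb'));cv2.imwrite(f'pics/{n}20.png',d['frame'][:,:,::-1])
    if n=="scene":crop(d,365,135,110,100,7,'pics/s20.png')
    if n=="top":crop(d,65,215,160,115,4.8,'pics/t20.png')
E
```

```text
clock: 29.78
position: [0.5043, 0.15, 0.2846]
ee_rot: [-0.0, 0.78, 0.626, 0.001]
contact_force: [0.1, 0.2, -0.4]
width: 0.0682
```

View pics/s20.png

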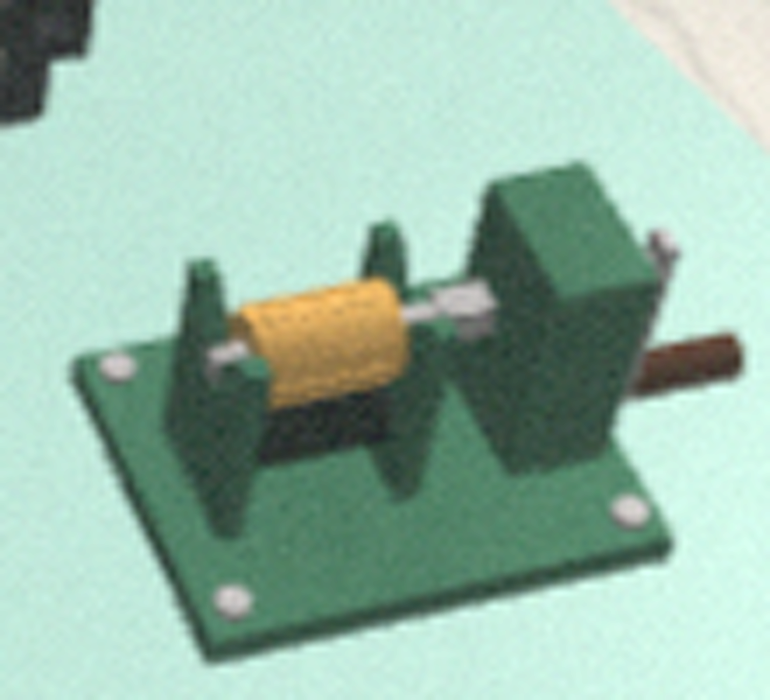

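View pics/t20.png

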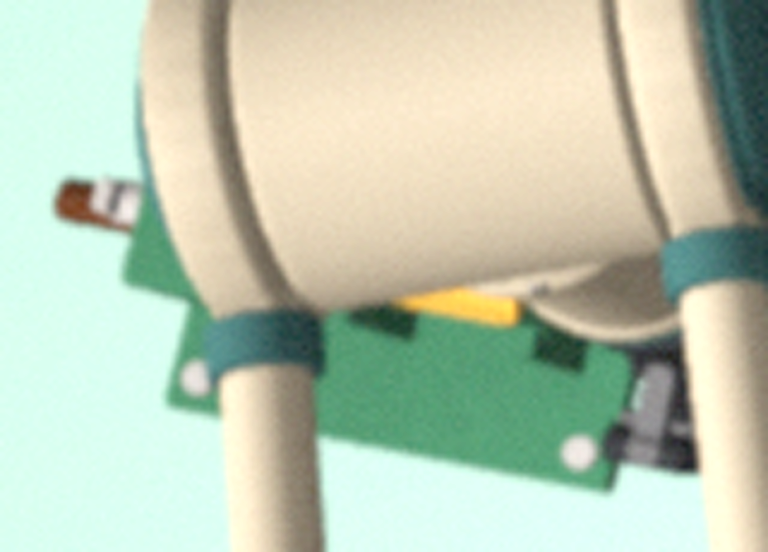

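View pics/scene20.png

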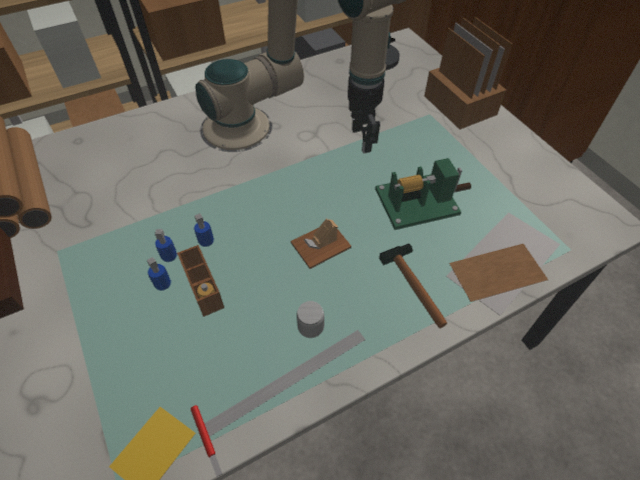

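View pics/wrist20.png

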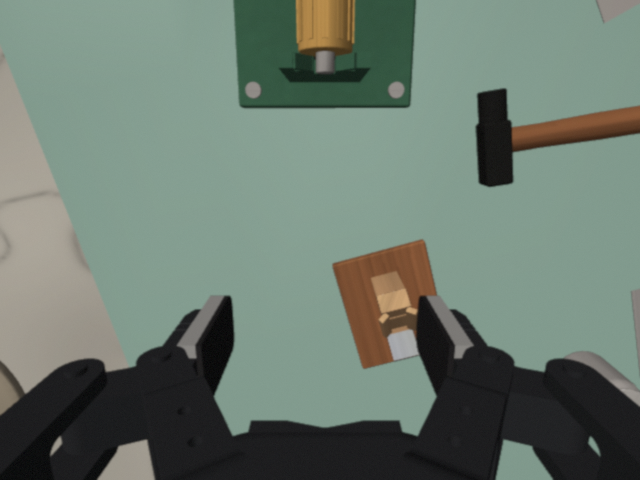

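The roll lies in the saddles with its barrel between the cheeks at about (325,345) in the crop. The journal sits in the near slot at (225,358) and the square end at (470,308) by the gearbox. Last, a check of level and of the bystanders.

Run:
```python
from h import *
import pickle
s=pickle.load(open('scene20.pkl','rb'));_,s0=pickle.load(open('im0.pkl','rb'))
y=np.radians(-12.3);ey=np.array([-np.sin(y),np.cos(y),0]);m=np.array([.537,.2985,.085])
print("pred crop7",((proj(s,[m+.072*ey,m-.044*ey,m])-[365,135])*7).round(0).tolist())
df=cv2.absdiff(s['frame'],s0['frame']).max(2);b=(cv2.GaussianBlur(df,(5,5),0)>22).astype(np.uint8)
n,l,st,c=cv2.connectedComponentsWithStats(b)
for i in range(1,n):
    if st[i,4]>12: print("changed",st[i].tolist())
```

```text
pred crop7 [[481.0, 306.0], [205.0, 365.0], [310.0, 342.0]]
changed [0, 0, 17, 9, 102]
changed [193, 0, 7, 2, 13]
changed [216, 0, 37, 55, 1150]
changed [267, 0, 30, 41, 1062]
changed [338, 0, 36, 19, 422]
changed [378, 0, 4, 5, 15]
changed [347, 0, 49, 154, 3766]
changed [269, 39, 25, 12, 168]
changed [222, 51, 30, 10, 172]
changed [248, 52, 57, 98, 3191]
changed [239, 57, 21, 29, 342]
changed [262, 58, 5, 7, 16]
changed [194, 63, 27, 57, 682]
changed [239, 69, 5, 5, 17]
changed [0, 77, 62, 106, 2971]
changed [234, 89, 5, 7, 14]
changed [241, 117, 11, 8, 32]
changed [395, 174, 41, 19, 462]
changed [182, 244, 20, 22, 302]
```

Both ends fall within about 1 px of where a level, home roll must show. Besides the arm, only the rack pocket and the saddles changed. Handing in.

```bash
python3 -c "
from h import *
print(sign_off(), get_state()['clock'])"
```

```text
the job is handed in; nothing more can be done
the job is handed in; nothing more can be done
```

The job is done and handed in at about 30 s on the robot's clock, against the 58 s limit. The roll lies level in both saddles with its square end on the gearbox side, and the gripper is clear of it.

I lifted the roll out by its tang and slid it down the groove until it met the stop. There I let go and took it again across the barrel. Then I levelled it and lowered it under force checks until the journals touched down.

**Last checks**
- **Seating:** touch-down came at a gripper height of 84.7 mm against 85 expected. In the last scene picture both ends of the roll were within about 1 px of where a level, home roll must show.
- **Bystanders:** comparing the scene picture with the first one, only the arm, the emptied rack pocket and the saddles had changed.
- **Forces:** the largest reading I took was about 21 N, pushing the foot onto the stop. I only read forces between moves.

**What disagreed**
- **Rest position:** the middle of the rest's footing board did not give the seat, which was about 6 mm off along the bench. I used the stop contact and a measurement of the parked roll from several views instead.
- **Finger width:** it read 1 to 2 mm under the true sizes of the tang and barrel.
- **Top view:** the arm hid most of the embosser at the end, so the final check rests mainly on the scene camera.

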